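Set the twin-spout lid of a sampling jar

ROBOT

A 6-joint arm with a two-finger parallel gripper is mounted at the origin on the work surface. World frame = base frame: x ahead of the robot, y to its left, z up, the work surface at z = 0. Lengths are in m, angles in degrees, forces in N, time in s.
With the tool pointing down it reaches from about 0.275 to 0.775 m from the base axis. Payload 14.6 kg.
Tool frame: the origin (TCP) lies between the finger pads; the fingertips stand 8 mm ahead of it and the grasp point (between the pads) lies 11 mm behind it; z points along the fingers, x is the direction in which the jaws open and shut, and the axes are right-handed (so a half turn about z gives the same grasp; the last joint's range is limited). The gripper opens to 85 mm and grips with 20 to 120 N. Pads are 22 mm wide; open, the fingers measure 114 mm over their backs; the gripper's body (76 mm by 85 mm) begins 54 mm behind the grasp point. The pads swing forward as they close: fully open they stand 13 mm farther back than shut.
Start: joints at [56.935, 15.075, -2.767, 72.158, 0, 81.102], TCP at [0.215, 0.479, 0.239] pointing down, gripper open.
Joint ranges: [-151.79, 151.79], [-50.71, 97.33], [-67.44, 78.34], [-121.81, 120.89], [-77.56, 73.72], [-180, 180]. Speed limits (degrees/s): [108.29, 108.29, 147.25, 159.86, 180, 180].

INTERFACE

Orientations are given as a 3x3 rotation matrix whose columns are the frame's x, y, z axes.
In Python, from station import ctrl, get_image, job_done, spotter gives the robot as it stands.
- The arm moves only by the tool move_arm, never from a script. Its arguments are lists of equal length, an entry for each row: "hand": the gripper's target within -1 to 1 (fully open at 1, half-way at 0, shut at -1); "xyz": the shift along the tool's x, y, z scaled (see below), a list of three; "dr": the turn, a rotation vector about the tool's x, y, z scaled (see below), a list of three. A call has exactly 8 rows; each row shifts and turns the pose as measured when the row begins, along the tool's axes as they then stand; what a row does not reach is not made up. The controller multiplies each number of a shift by 2 cm and each number of a turn by 4 degrees. A row lasts 1/12 s, in which the tool goes at most 41.7 mm and 7.16 degrees, less where a joint would pass 70% of its speed; a pose out of reach is approached as far as the arm can. A call with a number of a shift or a turn outside -1 to 1 is refused whole. A call with a gripper value outside its range is refused whole. The fingers move at their own pace and stop on an object; "newtons" is the grip in N (left out, the last holds). Time passes only in rows, so rows that do not move let the fingers close, or fill a call up. It gives the time, the measured TCP pose, the force and the opening at its end, in the units of the state.
- ctrl.observe(): the state, without advancing time (a new reading comes with each control period).
- get_image(name): name is "scene" or "top" or "wrist"; returns a dict with "image" (400x640x3 uint8, blue, green, red), "vertical_fov" (degrees; the focal length in pixels is half the picture's height over the tangent of half this angle, whatever the lens; pixels are square), "cx", "cy" (the principal point, pixels), "dist_coeffs" ([k1, k2, p1, p2, k3] as OpenCV has them; the pictures are not rectified), "view" (4x4, takes a point from world to camera coordinates). Camera axes: x right, y down, z forward; pixel columns grow to the right and rows downward; lengths in m; the calibration is good to about 2 mm. A picture is of the moment at which its call begins. There is no depth.
- job_done(): hands the job in, once; it reports no verdict.
Trained networks look in a picture, given as the dict that the camera call returned (one of the last four; its "shot" number tells which), for a name from the list of things; names that differ only in an ending like _2 or _b are one class to them, and where a whole thing is asked for, a point or a joint stands for the part that bears it (a point fixed in the world has none). Each returns a list of dicts, best first, with "conf" (0 to 1); they miss things now and then, are a little off and sometimes report something else, mostly with a low value. They report only what shows in the picture. A call takes as long as a camera call. They do not tell look-alikes from the thing itself.
- spotter.recognise(picture, name): "bbox" ([centre column, centre row, width, height] in pixels, round what is visible of it).
- spotter.spot_point(picture, name): "xy" ([column, row] in pixels: a listed point, or the origin of a listed thing).
The state is a dict: "time": time; "joint_pos": joint angles; "qd": joint speeds; "joint_torque": joint torques, N m; "ee_pos": TCP position; "orientation": TCP orientation; "ft_force": force on the tool from outside, world axes, zero at the start; "wrist_torque": the same for the moment, N m; "gripper_width": finger opening in m.
Only numpy, scipy, OpenCV 4.12 (cv2) and the standard library are available. Lean on these libraries where they do the work, as an engineer would, in place of code of your own. Each camera call takes 0.05 s, during which the arm holds its last target. There are 200 camera calls.

TASK

Stand the loose blue sample vial upright in the empty well of the grey sampling stand. Then screw the jar's red lid down (clockwise) until it grips the black gasket, and carry on only as far as the first position where its two white spouts stand over the two wells: snug, but never another half turn on, which would crush the gasket. Let go and leave everything else where it stands.

Things in the scene. Friction and masses are not known exactly. Their poses are not given: they have to be found in the camera images.
- stand: Grey plate 100 x 230 x 12 mm, fixed. Origin under its centre, on the jar's axis; y runs along its long side through both wells, z up. The amber jar stands at its middle; the black springy gasket ring (66 mm across) lies on the jar's shoulder about 76 mm above the table. It pushes back with about 4 N as soon as the lid bears on it, 3.5 N more per radian of turning; crushed above 17.2 N at rest, 20 N while turning.
- well_empty (a point): Centre of the floor of the empty well: a white collar standing 14 mm high on the plate, inner diameter 33 mm, outer 46 mm. The floor is 12 mm above the table. 80 mm from the jar's axis.
- well_full (a point): Centre of the floor of the opposite, equal well, 80 mm from the jar's axis on the other side; a second blue vial stands in it.
- lid: Red screw lid, 66 mm across, 22 mm high, started on its thread but loose. Origin at the centre of its underside, about 77 mm above the table; z up. Along its x axis: on top a grip rib 46 long, 12 thick, 34 high (22 to 56 mm above the origin), and spouts of 10 mm tube to +x and -x, centred 14 mm above the origin. Clockwise from above screws it down, 3 mm a turn; it stays where it is left.
- spout_a (a point): Mouth of the spout on the lid's +x side, 80 mm from its axis. At the start the spouts are 1.8 to 2.3 rad of clockwise turning short of standing over the wells (first line-up); either spout may serve either well.
- spout_b (a point): Mouth of the spout on the lid's -x side. Where the lid meets the gasket differs from jar to jar (0.2 to 3.5 rad from the start) and must be felt. If it does not yet grip at the first line-up (turning still takes under 0.1 N m), the second, half a turn on, is the right one; if it does, that second one crushes the gasket.
- rib (a point): On the lid's axis, 45 mm above its underside: the height to pinch the rib, the fingertips then just clear of the lid's top. Turning takes about 0.06 N m of thread friction; once the lid bears on the gasket this about doubles within 0.2 rad (0.12 N m or more) and grows to 0.2 to 0.4 N m over the next half turn.
- vial: Loose blue sample vial, open at the top, 28 mm in diameter, 56 mm tall, about 30 g, standing upright on the table. Origin at the centre of its underside.
- vial2: Equal blue vial already standing in the other well. Origin at the centre of its underside. Leave it there.
- cup_a: Amber specimen cup with a red cap, 60 mm across, 68 mm tall. Bystander.
- cup_b: Clear specimen cup with a red cap, 60 mm across, 68 mm tall. Bystander.
- cup_c: Clear specimen cup with a red cap, 60 mm across, 68 mm tall. Bystander.
- brown_bottle: Brown bottle, 62 mm across, 200 mm tall. Bystander.
- petri: Petri dish, 92 mm across, 16 mm high. Bystander.
- marker: Red marker pen, 140 mm long, lying on the table. Bystander.
There are look-alikes about, which are no part of the job. Leave any turquoise look-alike of the vial2 alone. What is shaped like the vial but pink is not meant.

How it is judged (in metres and radians):
On the way, in this order (a step that is already met when the one before it is completed fails the run):
1. the loose vial stands upright in the empty well, released (horizontal distance between vial and well_empty below 0.006 m and z of vial in the frame of well_empty below 0.004 m and angle between vial's own z axis and vertical below 0.12 rad and contact force between the fingers and vial below 0.05 N), for 0.2 s.
2. the lid bears on the gasket with its spouts over the wells (contact force between lid and stand above 0.5 N and horizontal distance between any of spout_a, spout_b and well_empty below 0.009 m), for 0.2 s.
At the end, for the whole second after the job is handed in: A vial stands upright and at rest in each well (within 6 mm of its centre, on its floor), and the lid rests on the gasket with 0.5 to 17.2 N, its spouts within 9 mm of standing over the well centres (all of step 2 and horizontal distance between vial and well_empty below 0.006 m and z of vial in the frame of well_empty below 0.004 m and angle between each of vial, vial2's own z axis and vertical below 0.12 rad and horizontal distance between vial2 and well_full below 0.006 m and contact force between lid and stand below 17.2 N and linear speed of vial below 0.01 m/s and angular speed of lid below 0.05 rad/s); the robot touches nothing.
It fails at once if the gasket is crushed: the lid presses on it with more than 20 N (contact force between lid and stand above 20 N).
It fails at once if the second vial is knocked out of its well or over (horizontal distance between vial2 and well_full above 0.01 m or angle between vial2's own z axis and vertical above 0.3 rad).
It fails at once if a bystander is moved by more than 30 mm (distance of any of cup_a, cup_b, cup_c, brown_bottle, petri, marker from where it was at the start of the episode above 0.03 m).
It also fails if it takes over 72 s, if anything falls off the work surface, if the arm or the gripper's body presses on something with over 40 N, if the wrist force passes 120 N, or if a joint passes its speed limit or range.

## Working session

There is one attempt and no reset: what is moved stays moved. The work goes in short steps, Python scripts to look and compute and a tool call to move; the robot and the scene stay as the last step left them, time stands still between calls to the robot, and variables do not carry over. Pictures are saved under pics/ and viewed, about 8 in all and at most 12, crops included, and the job is handed in when it is done.

Besides the shell and the picture viewer there is one more tool, called after "Emit:" in YAML: its name, and indented under it one key for each argument. move_arm: Moves the arm, as the interface text tells. Shifts and turns lie within -1 to 1; 1 stands for 2 cm of shift or 4 degrees of turn. Its arguments: {"type":"object","properties":{"hand":{"type":"array"},"xyz":{"type":"array"},"dr":{"type":"array"},"newtons":{"type":"number"}},"required":["hand","xyz","dr"]}

```bash
mkdir -p pics; cat > h.py <<'E'
import numpy as np, cv2
from station import ctrl,get_image,job_done,spotter
def K(p):
    h=p["image"].shape[0]; f=h/2/np.tan(np.radians(p["vertical_fov"])/2)
    return np.array([[f,0,p["cx"]],[0,f,p["cy"]],[0,0,1]])
def world(p,xy,z):
    u=cv2.undistortPoints(np.array([[xy]],float),K(p),np.array(p["dist_coeffs"],float))[0,0]
    V=np.array(p["view"]); R=V[:3,:3]; c=-R.T@V[:3,3]; d=R.T@np.array([u[0],u[1],1])
    return c+d*(z-c[2])/d[2]
def proj(p,X):
    V=np.array(p["view"]); r,_=cv2.Rodrigues(V[:3,:3])
    return cv2.projectPoints(np.array([X],float),r,V[:3,3],K(p),np.array(p["dist_coeffs"],float))[0].reshape(-1,2)
E
python3 - <<'E'
from h import *
s=ctrl.observe(); print(s["time"],s["ee_pos"],np.round(s["orientation"],3).tolist(),s["gripper_width"],s["ft_force"])
Z=dict(stand=0,well_empty=.012,well_full=.012,lid=.077,spout_a=.091,rib=.122,vial=0)
for c in("top","scene"):
    p=get_image(c); cv2.imwrite(f"pics/{c}0.png",p["image"])
    V=np.array(p["view"]); print(c,-V[:3,:3].T@V[:3,3])
    for n,z in Z.items():
        for d in (spotter.spot_point(p,n))[:5]:
            print(n,np.round(d["xy"],1),round(d["conf"],2),np.round(world(p,d["xy"],z),4))
E
```

```text
0.0 [0.21481231 0.47875803 0.2388302 ] [[0.409, 0.912, -0.001], [0.912, -0.409, -0.001], [-0.001, -0.0, -1.0]] 0.0851340889459739 [0.06189336 0.58527091 0.16799203]
top [ 0.41196746 -0.02450929  1.36735562]
stand [300.8 204.7] 0.78 [ 0.5361 -0.007   0.    ]
stand [284.4 179.7] 0.67 [0.6169 0.0476 0.    ]
well_empty [278.9 213.7] 0.96 [0.5052 0.0623 0.012 ]
well_empty [456.2 192. ] 0.58 [ 0.5835 -0.514   0.012 ]
well_full [326.2 193.5] 0.75 [ 0.5723 -0.0881  0.012 ]
lid [300.9 198.5] 0.78 [ 0.5481 -0.008   0.077 ]
spout_a [285.7 179. ] 0.78 [0.6055 0.0389 0.091 ]
spout_a [313.2 221.8] 0.59 [ 0.4768 -0.0462  0.091 ]
rib [301.6 200.7] 0.69 [ 0.5369 -0.0107  0.122 ]
rib [162.8 260.4] 0.22 [0.3548 0.3944 0.122 ]
vial [223.5 219.4] 0.6 [0.4849 0.2417 0.    ]
vial [324.3 194.8] 0.59 [ 0.5694 -0.0826  0.    ]
vial [317.8 166.3] 0.53 [ 0.6627 -0.0605  0.    ]
vial [200.3 214.9] 0.5 [0.4982 0.3178 0.    ]
vial [453.3 191.8] 0.48 [ 0.5856 -0.5085  0.    ]
scene [ 1.48565096 -0.13939048  0.79853683]
stand [322.9 230.8] 0.64 [ 0.5381 -0.0122  0.    ]
well_empty [348.1 217.4] 0.71 [0.5014 0.0668 0.012 ]
well_full [298.7 234.3] 0.9 [ 0.5589 -0.0828  0.012 ]
well_full [349.8 218.3] 0.46 [0.5062 0.071  0.012 ]
well_full [261.8 299.8] 0.29 [ 0.7849 -0.1895  0.012 ]
lid [323.6 209.1] 0.86 [ 0.5378 -0.0104  0.077 ]
spout_a [305.7 197.9] 0.58 [ 0.4984 -0.0556  0.091 ]
spout_a [344.8 220.3] 0.57 [0.6112 0.0354 0.091 ]
rib [328.3 195.5] 0.94 [0.5383 0.0021 0.122 ]
vial [298.9 233.5] 0.71 [ 0.5413 -0.081   0.    ]
vial [426.1 212.4] 0.61 [0.4925 0.3086 0.    ]
vial [311.4 263.4] 0.52 [ 0.6656 -0.0592  0.    ]
vial [405.6 216.3] 0.51 [0.5031 0.2413 0.    ]
```

View pics/top0.png

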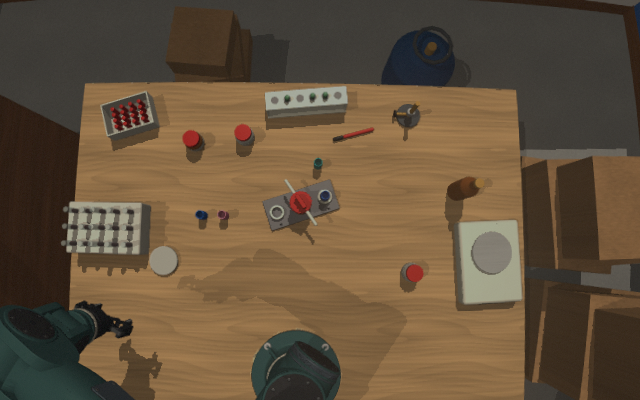

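View pics/scene0.png

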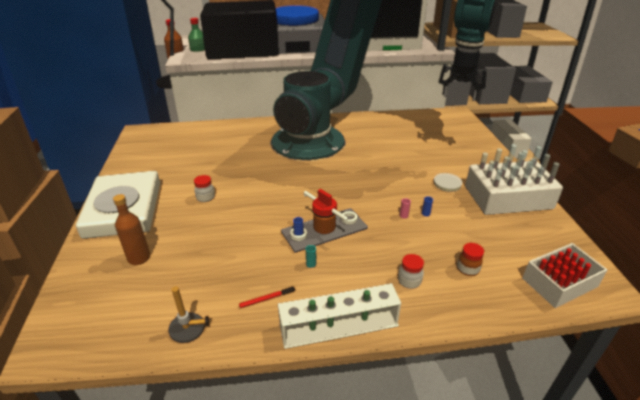

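Top view: the loose blue vial is at (201,215), a pink one at (223,215), a turquoise one at (318,163), and the blue vial standing in the full well at (325,197). I choose the one at (201,215) and check it in a close crop.

```bash
python3 - <<'E'
import cv2,numpy as np
a=cv2.imread("pics/top0.png")[190:240,180:240]; b=cv2.imread("pics/top0.png")[170:235,255:345]
a=cv2.resize(a,(480,400),interpolation=3); b=cv2.resize(b,None,fx=400/65,fy=400/65,interpolation=3)[:,:310*2]
cv2.imwrite("pics/c1.png",cv2.resize(np.hstack([a,b]),None,fx=.76,fy=.76))
E
```

```text
(no output)
```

View pics/c1.png

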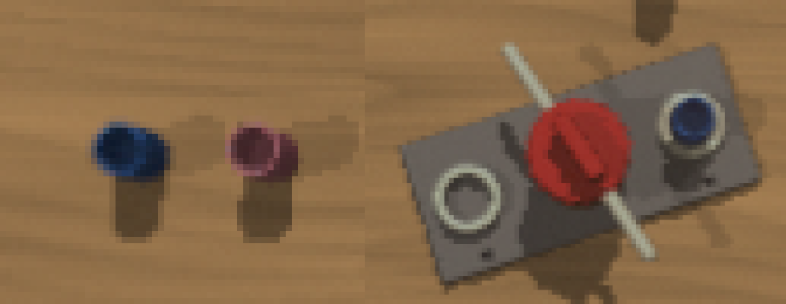

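Emit:
move_arm:
  hand: [1,1,1,1,1,1,1,1]
  xyz:
    - [-0.1,1,0]
    - [-0.1,1,0]
    - [-0.1,1,0]
    - [-0.1,1,0]
    - [-0.1,1,0]
    - [-0.1,1,0]
    - [-0.1,1,0]
    - [-0.1,1,0]
  dr:
    - [0,0,0]
    - [0,0,0]
    - [0,0,0]
    - [0,0,0]
    - [0,0,0]
    - [0,0,0]
    - [0,0,0]
    - [0,0,0]
  newtons: 25

```text
time: 1.47
ee_pos: [0.3573, 0.3973, 0.2395]
orientation: [[0.404, 0.915, -0.0], [0.915, -0.404, 0.001], [0.001, -0.001, -1.0]]
ft_force: [0.7, 0.5, 0.3]
gripper_width: 0.0854
```

The crop shows the blue vial on the left with the pink one beside it, the empty well, the lid with its rib along the spouts, and the full well. The choice stands.

Emit:
move_arm:
  hand: [1,1,1,1,1,1,1,1]
  xyz:
    - [-0.1,1,0]
    - [-0.1,1,0]
    - [-0.1,1,0]
    - [-0.1,1,0]
    - [-0.1,0.9,0]
    - [-0.1,0.7,0]
    - [-0.1,0,0]
    - [0,0,0]
  dr:
    - [0,0,0]
    - [0,0,0]
    - [0,0,0]
    - [0,0,0]
    - [0,0,0]
    - [0,0,1]
    - [0,0,1]
    - [0,0,1]

```text
time: 2.13
ee_pos: [0.4624, 0.3334, 0.2389]
orientation: [[0.593, 0.805, 0.0], [0.805, -0.593, 0.001], [0.001, -0.0, -1.0]]
ft_force: [-0.5, 0.1, 0.4]
gripper_width: 0.0853
```

Emit:
move_arm:
  hand: [1,1,1,1,1,1,1,1]
  xyz:
    - [0,0,0]
    - [0,0,0]
    - [0,0,0]
    - [0,0,0]
    - [0,0,0]
    - [0,0,0]
    - [0,0,0]
    - [0,0,0]
  dr:
    - [0,0,1]
    - [0,0,1]
    - [0,0,1]
    - [0,0,1]
    - [0,0,1]
    - [0,0,1]
    - [0,0,1]
    - [0,0,1]

```text
time: 2.8
ee_pos: [0.4633, 0.3325, 0.2384]
orientation: [[0.94, 0.34, -0.0], [0.34, -0.94, 0.0], [-0.0, -0.0, -1.0]]
ft_force: [-0.2, -0.9, -0.2]
gripper_width: 0.0854
```

```bash
python3 - <<'E'
from h import *
s=ctrl.observe(); print(s["time"],s["ee_pos"],np.round(s["orientation"],3).tolist(),s["joint_pos"])
p=get_image("wrist"); cv2.imwrite("pics/w1.png",p["image"])
V=np.array(p["view"]); print(-V[:3,:3].T@V[:3,3])
for n,z in dict(vial=0,well_empty=.012).items():
    for d in spotter.spot_point(p,n)[:4]: print(n,np.round(d["xy"],1),round(d["conf"],2),np.round(world(p,d["xy"],z),4))
hsv=cv2.cvtColor(p["image"],cv2.COLOR_BGR2HSV); m=cv2.inRange(hsv,(108,120,30),(128,255,255))
n,l,st,c=cv2.connectedComponentsWithStats(m)
for i in range(1,n):
    if st[i,4]>100: print(st[i],c[i])
E
```

```text
2.8 [0.46328802 0.33253052 0.23841824] [[0.94, 0.34, -0.0], [0.34, -0.94, 0.0], [-0.0, -0.0, -1.0]] [2.74735766e+01 1.95967438e+01 3.74685860e+00 7.41605263e+01
 1.97994514e-02 9.75931175e+01]
[0.4374497  0.40507034 0.37317384]
vial [325.5 250.1] 0.97 [0.5013 0.2359 0.    ]
vial [344.5 195.2] 0.95 [0.498 0.308 0.   ]
well_empty [289.  364.3] 0.57 [0.5109 0.0687 0.012 ]
[333 187  27  38 787] [345.23506989 206.23125794]
```

View pics/w1.png

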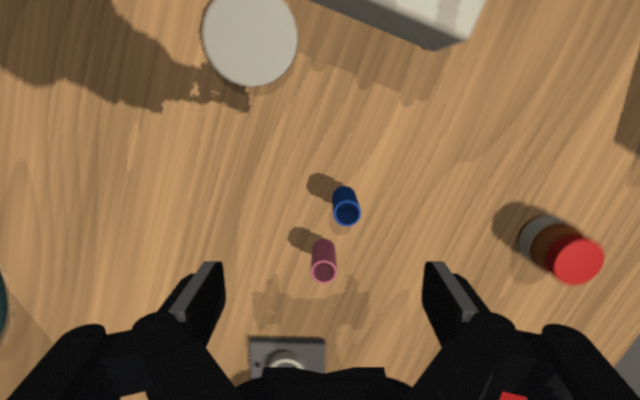

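Wrist view: the blue vial has its rim at (347,212) and its base at (344,195). The pink one is at (323,260).

Emit:
move_arm:
  hand: [1,1,1,1,1,1,1,1]
  xyz:
    - [0.3,0.5,0.9]
    - [0.3,0.5,0.9]
    - [0.3,0.5,0.9]
    - [0.3,0.5,0.9]
    - [0.1,0,0.9]
    - [0,0,0.9]
    - [0,0,0.5]
    - [0,0,0]
  dr:
    - [0,0,0]
    - [0,0,0]
    - [0,0,0]
    - [0,0,0]
    - [0,0,0]
    - [0,0,0]
    - [0,0,0]
    - [0,0,0]

```text
time: 3.62
ee_pos: [0.5043, 0.3034, 0.1166]
orientation: [[0.93, 0.368, 0.003], [0.368, -0.93, 0.002], [0.004, -0.001, -1.0]]
ft_force: [-0.1, 0.1, 0.3]
gripper_width: 0.0852
```

```bash
cat >> h.py <<'E'
def blue(p):
    hsv=cv2.cvtColor(p["image"],cv2.COLOR_BGR2HSV); m=cv2.inRange(hsv,(108,120,25),(128,255,255))
    n,l,st,c=cv2.connectedComponentsWithStats(m)
    return [(st[i].tolist(),c[i]) for i in range(1,n) if st[i,4]>100]
E
python3 - <<'E'
from h import *
from scipy.optimize import minimize
s=ctrl.observe(); print(s["time"],s["ee_pos"],np.round(s["orientation"],3).tolist())
p=get_image("wrist"); cv2.imwrite("pics/w2.png",p["image"])
for d in spotter.spot_point(p,"vial")[:3]: print(np.round(d["xy"],1),round(d["conf"],2),np.round(world(p,d["xy"],0),4))
b=max(blue(p),key=lambda q:q[0][4]); print(b)
# fit silhouette bbox of cylinder
a=np.linspace(0,2*np.pi,60)
def bb(x,y):
    P=np.vstack([np.c_[x+.014*np.cos(a),y+.014*np.sin(a),0*a+z] for z in(0,.056)])
    q=proj(p,P) if 0 else np.vstack([proj(p,P)]); 
    return np.r_[q.min(0),q.max(0)]
t=np.r_[b[0][0],b[0][1],b[0][0]+b[0][2],b[0][1]+b[0][3]]
r=minimize(lambda v:((bb(*v)-t)**2).sum(),[.498,.308],method="Nelder-Mead"); print(r.x,bb(*r.x),t)
E
```

```text
3.6167 [0.50432751 0.30343477 0.11660075] [[0.93, 0.368, 0.003], [0.368, -0.93, 0.002], [0.004, -0.001, -1.0]]
[285.1 267.2] 0.72 [0.4979 0.2361 0.    ]
[316.2 187.1] 0.61 [0.4969 0.3092 0.    ]
([293, 175, 44, 61, 2048], array([314.93017578, 206.65673828]))
[0.49828315 0.30633893] [292.02316236 173.25173144 337.97908448 237.5810819 ] [293 175 337 236]
```

Emit:
move_arm:
  hand: [1,1,1,1,1,1,1,1]
  xyz:
    - [-0.2,-0.25,0]
    - [0,0,0.6]
    - [0,0,0.7]
    - [0,0,0.7]
    - [0,0,0.7]
    - [0,0,0.7]
    - [0,0,0.6]
    - [0,0,0.2]
  dr:
    - [0,0,0]
    - [0,0,0]
    - [0,0,0]
    - [0,0,0]
    - [0,0,0]
    - [0,0,0]
    - [0,0,0]
    - [0,0,0]

```text
time: 4.38
ee_pos: [0.5021, 0.3123, 0.0414]
orientation: [[0.927, 0.375, 0.019], [0.375, -0.927, 0.01], [0.021, -0.002, -1.0]]
ft_force: [0.1, -0.4, -0.1]
gripper_width: 0.0852
```

Emit:
move_arm:
  hand: [0,-1,-1,-1,-1,-1,-1,-1]
  xyz:
    - [0,0,0]
    - [0,0,0]
    - [0,0,0]
    - [0,0,0]
    - [0,0,0]
    - [0,0,0]
    - [0,0,0]
    - [0,0,0]
  dr:
    - [0,0,0]
    - [0,0,0]
    - [0,0,0]
    - [0,0,0]
    - [0,0,0]
    - [0,0,0]
    - [0,0,0]
    - [0,0,0]
  newtons: 25

```text
time: 5.05
ee_pos: [0.5033, 0.3139, 0.0461]
orientation: [[0.926, 0.377, 0.024], [0.377, -0.926, 0.012], [0.027, -0.002, -1.0]]
ft_force: [0.0, 0.2, -0.7]
gripper_width: 0.0285
```

```bash
python3 - <<'E'
from h import *
s=ctrl.observe(); print(s["time"],s["ee_pos"],np.round(s["orientation"],3).tolist(),s["gripper_width"])
p=get_image("wrist"); cv2.imwrite("pics/w3.png",p["image"])
E
```

```text
5.05 [0.50334931 0.31389684 0.04606085] [[0.926, 0.377, 0.024], [0.377, -0.926, 0.012], [0.027, -0.002, -1.0]] 0.028523935066895996
```

View pics/w3.png

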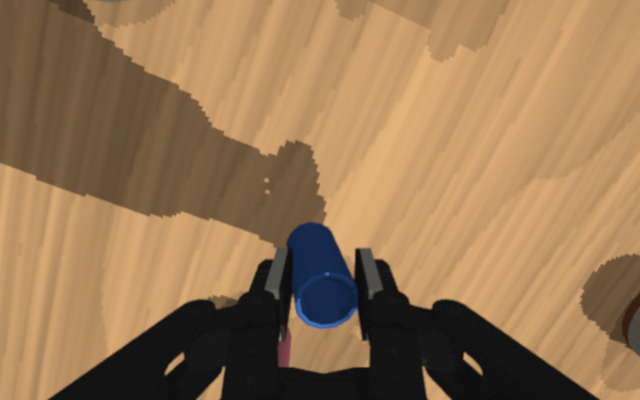

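The vial is held, but too near its top, and the tool has drifted up and tilted. I will regrasp lower with the tilt corrected.

Emit:
move_arm:
  hand: [0.2,0.2,0.2,0.2,0.2,0.2,0.2,0.2]
  xyz:
    - [0,0,0]
    - [0,0,0]
    - [0,0,0]
    - [0,0.15,0]
    - [0,0.1,0.2]
    - [0,0,0.3]
    - [0,0,0.3]
    - [0,0,0.1]
  dr:
    - [0,0,0]
    - [0,0,0]
    - [0,0,0]
    - [0,-0.4,0]
    - [0,0,0]
    - [0,0,0]
    - [0,0,0]
    - [0,0,0]

```text
time: 5.77
ee_pos: [0.5053, 0.3092, 0.0264]
orientation: [[0.926, 0.377, -0.001], [0.377, -0.926, 0.002], [0.0, -0.002, -1.0]]
ft_force: [-0.1, -0.2, -0.4]
gripper_width: 0.0513
```

```bash
cat >> h.py <<'E'
def st():
    s=ctrl.observe(); R=np.array(s["orientation"]); t=R.T@[0,0,-1]
    print("t",s["time"],"p",np.round(s["ee_pos"],4),"yaw",round(np.degrees(np.arctan2(R[1,0],R[0,0])),2),"level dr xy",np.round(np.degrees([-t[1],t[0]])/4,2),"w",round(s["gripper_width"],4),"F",np.round(s["ft_force"],2),"M",np.round(s["wrist_torque"],3),"j6",round(s["joint_pos"][5],1)); return s,R
E
python3 - <<'E'
from h import *
from scipy.optimize import minimize
st()
p=get_image("wrist"); b=max(blue(p),key=lambda q:q[0][4])
for d in spotter.spot_point(p,"vial")[:3]: print(np.round(d["xy"],1),round(d["conf"],2),np.round(world(p,d["xy"],0),4))
print(b)
for q in((b[0][0]+b[0][2]/2,b[0][1]+b[0][3]-b[0][2]*.4),): print(world(p,q,.056))
E
```

```text
t 5.7667 p [0.5053 0.3092 0.0264] yaw 22.15 level dr xy [-0.03 -0.  ] w 0.0513 F [-0.08 -0.17 -0.42] M [-0.04  -0.031 -0.093] j6 91.4
[308.7 248. ] 0.61 [0.4985 0.3065 0.    ]
[267.  346.7] 0.61 [0.4991 0.2392 0.    ]
([269, 226, 74, 119, 6756], array([307.59561871, 289.04144464]))
[0.49986159 0.3067474  0.056     ]
```

Emit:
move_arm:
  hand: [0.2,0.2,-1,-1,-1,-1,-1,-1]
  xyz:
    - [-0.3,0,-0.2]
    - [0,0,0]
    - [0,0,0]
    - [0,0,0]
    - [0,0,0]
    - [0,0,0]
    - [0,0,0]
    - [0,0,0]
  dr:
    - [0,0,0]
    - [0,0,0]
    - [0,0,0]
    - [0,0,0]
    - [0,0,0]
    - [0,0,0]
    - [0,0,0]
    - [0,0,0]

```text
time: 6.53
ee_pos: [0.499, 0.307, 0.0323]
orientation: [[0.926, 0.378, 0.001], [0.378, -0.926, 0.003], [0.002, -0.002, -1.0]]
ft_force: [-0.1, 0.0, -0.9]
gripper_width: 0.0269
```

```bash
python3 -c "
from h import *
st()"
```

```text
t 6.5333 p [0.499  0.307  0.0323] yaw 22.18 level dr xy [-0.03 -0.02] w 0.0269 F [-0.14  0.03 -0.95] M [-0.085 -0.012  0.017] j6 91.4
```

Emit:
move_arm:
  hand: [-1,-1,-1,-1,-1,-1,-1,-1]
  xyz:
    - [0,0,-0.5]
    - [0,0,-1]
    - [0,0,-1]
    - [0,0,-1]
    - [0,0,-0.9]
    - [-0.2,0.6,-0.2]
    - [-0.4,1,0]
    - [-0.4,1,0]
  dr:
    - [0,0,0]
    - [0,0,0]
    - [0,0,0]
    - [0,0,0]
    - [0,0,0]
    - [0,0,0]
    - [0,0,0]
    - [0,0,0]

```text
time: 7.2
ee_pos: [0.4998, 0.2512, 0.1317]
orientation: [[0.924, 0.382, 0.001], [0.382, -0.924, 0.003], [0.002, -0.002, -1.0]]
ft_force: [0.7, -0.8, 0.6]
gripper_width: 0.0271
```

Emit:
move_arm:
  hand: [-1,-1,-1,-1,-1,-1,-1,-1]
  xyz:
    - [-0.4,1,0]
    - [-0.4,1,0]
    - [-0.4,1,0]
    - [-0.4,1,0]
    - [-0.4,1,0]
    - [-0.3,0.8,0]
    - [0,0,0]
    - [0,0,0]
  dr:
    - [0,0,0]
    - [0,0,0]
    - [0,0,0]
    - [0,0,0]
    - [0,0,0]
    - [0,0,0]
    - [0,0,0]
    - [0,0,0]

```text
time: 7.87
ee_pos: [0.499, 0.1128, 0.132]
orientation: [[0.926, 0.378, 0.001], [0.378, -0.926, 0.001], [0.001, -0.001, -1.0]]
ft_force: [-0.8, -0.1, -0.2]
gripper_width: 0.0272
```

```bash
python3 - <<'E'
from h import *
st()
for c in("wrist","top","scene"):
    p=get_image(c); cv2.imwrite(f"pics/{c}4.png",p["image"])
    for n,z in dict(well_empty=.012,well_full=.012,lid=.077,spout_a=.091,rib=.122).items():
        for d in spotter.spot_point(p,n)[:3]: print(c,n,np.round(d["xy"],1),round(d["conf"],2),np.round(world(p,d["xy"],z),4))
E
```

```text
t 7.8667 p [0.499  0.1128 0.132 ] yaw 22.21 level dr xy [-0.01 -0.02] w 0.0272 F [-0.75 -0.13 -0.17] M [ 0.001  0.    -0.034] j6 71.3
wrist spout_a [418.2 373.5] 0.79 [0.5932 0.0467 0.091 ]
top well_empty [278.4 215.4] 0.76 [0.4997 0.0638 0.012 ]
top well_full [324.4 195.3] 0.71 [ 0.5664 -0.0824  0.012 ]
top well_full [323.8 194.2] 0.38 [ 0.5699 -0.0804  0.012 ]
top lid [298.1 200.4] 0.78 [5.422e-01 5.000e-04 7.700e-02]
top spout_a [284.7 180.5] 0.67 [0.6008 0.0418 0.091 ]
top spout_a [316.  222.2] 0.66 [ 0.4757 -0.0546  0.091 ]
top rib [300.4 202. ] 0.73 [ 0.533  -0.0072  0.122 ]
top rib [298.3 203.1] 0.4 [ 0.5297 -0.0011  0.122 ]
scene well_empty [347.8 217.6] 0.89 [0.5022 0.0658 0.012 ]
scene well_empty [303.6 194.8] 0.28 [ 0.3708 -0.0511  0.012 ]
scene well_full [297.9 234.6] 0.67 [ 0.5599 -0.0851  0.012 ]
scene well_full [259.9 300.2] 0.67 [ 0.7856 -0.194   0.012 ]
scene well_full [206.9 198.2] 0.64 [ 0.3507 -0.3518  0.012 ]
scene lid [325.5 209.9] 0.72 [ 0.542  -0.0057  0.077 ]
scene lid [321.8 229.1] 0.49 [ 0.6223 -0.0264  0.077 ]
scene lid [296.2 232.9] 0.24 [ 0.6292 -0.0933  0.077 ]
scene spout_a [306.2 194.7] 0.92 [ 0.4832 -0.0527  0.091 ]
scene spout_a [344.3 221.5] 0.9 [0.6159 0.0333 0.091 ]
scene rib [328.2 194.1] 0.91 [0.5318 0.0027 0.122 ]
```

View pics/wrist4.png

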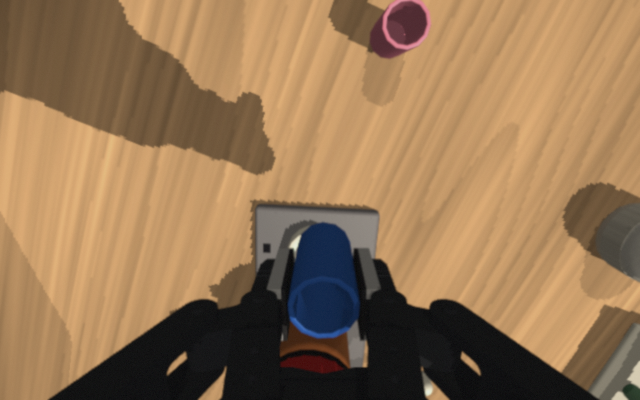

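The wrist view shows the vial covering most of the well. The plate's end edge shows from (256,205) to (378,210). I will measure the plate edges, then sidestep to see the collar.

Emit:
move_arm:
  hand: [-1,-1,-1,-1,-1,-1,-1,-1]
  xyz:
    - [0.5,0,0]
    - [1,0,0]
    - [1,0,0]
    - [0.5,0,0]
    - [0,0,0]
    - [0,0,0]
    - [0,0,0]
    - [0,0,0]
  dr:
    - [0,0,0]
    - [0,0,0]
    - [0,0,0]
    - [0,0,0]
    - [0,0,0]
    - [0,0,0]
    - [0,0,0]
    - [0,0,0]

```text
time: 9.43
ee_pos: [0.5588, 0.1383, 0.1317]
orientation: [[0.925, 0.379, 0.001], [0.379, -0.925, 0.002], [0.002, -0.001, -1.0]]
ft_force: [-0.0, 0.3, -0.9]
gripper_width: 0.0268
```

```bash
python3 - <<'E'
from h import *
st()
p=get_image("wrist"); cv2.imwrite("pics/wrist5.png",p["image"])
for d in spotter.spot_point(p,"well_empty")[:3]: print(np.round(d["xy"],1),round(d["conf"],2),np.round(world(p,d["xy"],.012),4))
# white collar top z=.026
hsv=cv2.cvtColor(p["image"],cv2.COLOR_BGR2HSV); m=cv2.inRange(hsv,(0,0,140),(180,60,255))
n,l,s_,c=cv2.connectedComponentsWithStats(m)
for i in range(1,n):
    if s_[i,4]>150: print(s_[i],c[i])
E
```

```text
t 9.4333 p [0.5588 0.1383 0.1317] yaw 22.27 level dr xy [-0.01 -0.02] w 0.0268 F [-0.03  0.35 -0.93] M [-0.033 -0.008 -0.002] j6 73.5
[ 203  232   61   53 1451] [232.06478291 257.29979325]
[552 329  23  39 184] [561.85869565 350.46195652]
[ 569  348   44   48 1173] [589.9087809  372.05200341]
```

View pics/wrist5.png

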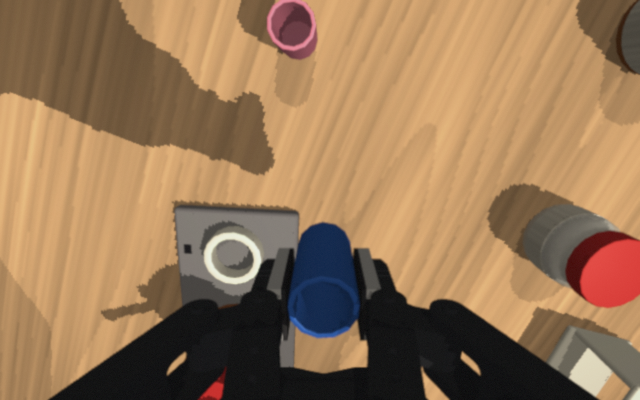

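The white collar is clear at (232,258) and the plate's corners are at (177,206) and (298,212). Next I fit the ring, and check the camera's bias on the held vial.

```bash
python3 - <<'E'
from h import *
from scipy.optimize import least_squares
p=get_image("wrist"); s,R=st()
hsv=cv2.cvtColor(p["image"],cv2.COLOR_BGR2HSV); m=cv2.inRange(hsv,(0,0,140),(180,60,255)); m[:, :195]=0; m[:,270:]=0; m[:220]=0;m[290:]=0
con,_=cv2.findContours(m,cv2.RETR_CCOMP,cv2.CHAIN_APPROX_NONE)
for c in con:
    if len(c)<40: continue
    W=np.array([world(p,q[0],.026)[:2] for q in c.astype(float)])
    r=least_squares(lambda v:np.hypot(*(W-v[:2]).T)-v[2],[.5,.065,.02],loss="soft_l1",f_scale=.001); print(len(c),r.x,np.std(r.fun))
for q in((177,206),(298,212)): print(world(p,q,.012))
# held vial
a=np.linspace(0,2*np.pi,80); x,y,z=s["ee_pos"]; b=z-.0323
for zz in(b,b+.056):
    q=proj(p,np.c_[x+.014*np.cos(a),y+.014*np.sin(a),0*a+zz]); print("pred",q.min(0),q.max(0))
print(max(blue(p),key=lambda q:q[0][4]))
E
```

```text
t 9.5833 p [0.5589 0.1383 0.1319] yaw 22.26 level dr xy [-0.01 -0.03] w 0.0272 F [ 0.19 -0.51 -0.13] M [ 0.038 -0.028 -0.051] j6 73.5
165 [0.5112226  0.06834765 0.02295103] 0.0010034181224221255
112 [0.51185724 0.06858942 0.01580875] 0.001090766776525578
[0.45530503 0.08702283 0.012     ]
[0.54567753 0.11870982 0.012     ]
pred [296.60948356 218.97616808] [349.00719627 266.91228541]
pred [285.82025874 272.98444464] [359.72723476 336.23854811]
([287, 224, 74, 113, 6446], array([323.34362395, 283.51132485]))
```

Emit:
move_arm:
  hand: [-1,-1,-1,-1,-1,-1,-1,-1]
  xyz:
    - [-0.5,0.4,0]
    - [-0.9,0.6,0]
    - [-0.9,0.6,0]
    - [-0.8,0.5,0]
    - [-0.3,0.2,0]
    - [0,0,0.5]
    - [0,0,0.5]
    - [0,0,0]
  dr:
    - [0,0,0]
    - [0,0,0]
    - [0,0,0]
    - [0,0,0]
    - [0,0,0]
    - [0,0,0]
    - [0,0,0]
    - [0,0,0]

```text
time: 10.25
ee_pos: [0.5081, 0.0641, 0.1124]
orientation: [[0.926, 0.378, 0.004], [0.378, -0.926, 0.001], [0.004, 0.0, -1.0]]
ft_force: [-1.4, 0.3, -0.8]
gripper_width: 0.0272
```

```bash
cat >> h.py <<'E'
def go(x,y):
    s,R=st(); d=R.T@(np.array([x,y,s["ee_pos"][2]])-s["ee_pos"]); print("units",np.round(d/.02,2)); return s,R
E
python3 - <<'E'
from h import *
go(.5114,.0684)
E
```

```text
t 10.25 p [0.5081 0.0641 0.1124] yaw 22.21 level dr xy [ 0.01 -0.06] w 0.0272 F [-1.37  0.33 -0.85] M [-0.018  0.02  -0.016] j6 65.8
units [ 0.23 -0.14  0.  ]
```

Emit:
move_arm:
  hand: [-1,-1,-1,-1,-1,-1,-1,-1]
  xyz:
    - [0.2,-0.1,0]
    - [0,0,0.5]
    - [0,0,0.5]
    - [0,0,0.5]
    - [0,0,0.3]
    - [0,0,0]
    - [0,0,0]
    - [0,0,0]
  dr:
    - [0,0,0]
    - [0,0,0]
    - [0,0,0]
    - [0,0,0]
    - [0,0,0]
    - [0,0,0]
    - [0,0,0]
    - [0,0,0]

```text
time: 10.92
ee_pos: [0.5132, 0.0688, 0.0769]
orientation: [[0.926, 0.379, 0.007], [0.379, -0.926, 0.001], [0.007, 0.001, -1.0]]
ft_force: [0.4, 0.5, 0.2]
gripper_width: 0.0267
```

```bash
python3 - <<'E'
from h import *
s,R=go(.5114,.0684)
p=get_image("wrist"); im=p["image"].copy()
a=np.linspace(0,2*np.pi,60)
for r in(.0165,.023):
    for q in proj(p,np.c_[.5114+r*np.cos(a),.0684+r*np.sin(a),0*a+.026]): cv2.circle(im,(int(q[0]),int(q[1])),0,(0,255,0),-1)
x,y,z=s["ee_pos"]
for q in proj(p,np.c_[x+.014*np.cos(a),y+.014*np.sin(a),0*a+z-.0323]): cv2.circle(im,(int(q[0]),int(q[1])),0,(0,255,255),-1)
cv2.imwrite("pics/w6.png",cv2.resize(im[170:400,200:450],None,fx=2.4,fy=2.4))
E
```

```text
t 10.9167 p [0.5132 0.0688 0.0769] yaw 22.24 level dr xy [ 0.02 -0.09] w 0.0267 F [0.37 0.52 0.17] M [ 0.031  0.052 -0.029] j6 66.3
units [-0.09 -0.02 -0.  ]
```

View pics/w6.png

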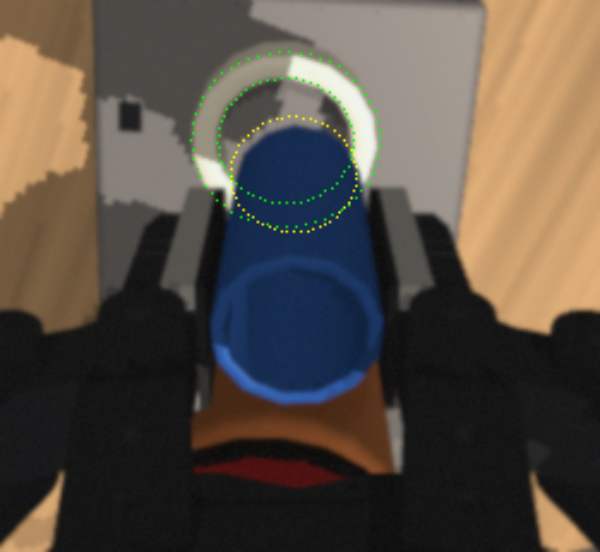

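The overlay agrees with the collar to about 1 mm, and the vial's base lies about 1 mm towards the jar. I nudge it and lower.

Emit:
move_arm:
  hand: [-1,-1,-1,-1,-1,-1,-1,-1]
  xyz:
    - [-0.06,-0.06,0]
    - [0,0,0.2]
    - [0,0,0.2]
    - [0,0,0.2]
    - [0,0,0.2]
    - [0,0,0.2]
    - [0,0,0.1]
    - [0,0,0]
  dr:
    - [0,-0.1,0]
    - [0,0,0]
    - [0,0,0]
    - [0,0,0]
    - [0,0,0]
    - [0,0,0]
    - [0,0,0]
    - [0,0,0]

```text
time: 11.63
ee_pos: [0.512, 0.0694, 0.0536]
orientation: [[0.926, 0.378, 0.001], [0.378, -0.926, -0.002], [0.0, 0.002, -1.0]]
ft_force: [0.5, 0.3, -1.0]
gripper_width: 0.0271
```

```bash
python3 - <<'E'
from h import *
go(.512,.069)
E
```

```text
t 11.6333 p [0.512  0.0694 0.0536] yaw 22.24 level dr xy [ 0.03 -0.  ] w 0.0271 F [ 0.47  0.28 -1.05] M [-0.041  0.044 -0.011] j6 66.5
units [-0.01  0.02  0.  ]
```

Emit:
move_arm:
  hand: [-1,-1,-1,-1,-1,-1,-1,-1]
  xyz:
    - [0,0,0.1]
    - [0,0,0.1]
    - [0,0,0.1]
    - [0,0,0.1]
    - [0,0,0.05]
    - [0,0,0.03]
    - [0,0,0.03]
    - [0,0,0]
  dr:
    - [0,0,0]
    - [0,0,0]
    - [0,0,0]
    - [0,0,0]
    - [0,0,0]
    - [0,0,0]
    - [0,0,0]
    - [0,0,0]

```text
time: 12.3
ee_pos: [0.5124, 0.0693, 0.0439]
orientation: [[0.926, 0.378, 0.003], [0.378, -0.926, -0.002], [0.002, 0.003, -1.0]]
ft_force: [-0.3, 1.3, -0.3]
gripper_width: 0.027
```

```bash
python3 - <<'E'
from h import *
go(.512,.069)
E
```

```text
t 12.3 p [0.5124 0.0693 0.0439] yaw 22.24 level dr xy [ 0.04 -0.02] w 0.027 F [-0.33  1.32 -0.34] M [-0.034  0.207  0.032] j6 66.5
units [-0.02  0.01 -0.  ]
```

Emit:
move_arm:
  hand: [-0.2,-0.1,0,0,0.1,0.1,0.1,0.1]
  xyz:
    - [0,0,0]
    - [0,0,0]
    - [0,0,0]
    - [0,0,0]
    - [0,0,-0.2]
    - [0,0,-0.5]
    - [0,0,-0.8]
    - [0,0,-1]
  dr:
    - [0,0,0]
    - [0,0,0]
    - [0,0,0]
    - [0,0,0]
    - [0,0,0]
    - [0,0,0]
    - [0,0,0]
    - [0,0,0]

```text
time: 12.97
ee_pos: [0.5103, 0.0694, 0.0928]
orientation: [[0.926, 0.378, -0.003], [0.378, -0.926, -0.002], [-0.004, 0.001, -1.0]]
ft_force: [0.8, -0.2, -0.7]
gripper_width: 0.0467
```

Emit:
move_arm:
  hand: [0.5,1,1,1,1,1,1,1]
  xyz:
    - [0,0,-1]
    - [0,0,-1]
    - [0,0,-1]
    - [0,0,-1]
    - [0,0,-1]
    - [0,0,-0.5]
    - [0,0,0]
    - [0,0,0]
  dr:
    - [0,0,0]
    - [0,0,0]
    - [0,0,0]
    - [0,0,0]
    - [0,0,0]
    - [0,0,-1]
    - [0,0,-1]
    - [0,0,-1]

```text
time: 13.63
ee_pos: [0.5111, 0.0696, 0.2147]
orientation: [[0.824, 0.567, 0.003], [0.567, -0.824, -0.002], [0.001, 0.003, -1.0]]
ft_force: [0.0, -0.7, -0.5]
gripper_width: 0.0855
```

```bash
python3 - <<'E'
from h import *
st()
p=get_image("wrist"); cv2.imwrite("pics/w7.png",p["image"])
for n,z in dict(vial=.012,well_empty=.012,well_full=.012,lid=.077,spout_a=.091,rib=.122).items():
    for d in spotter.spot_point(p,n)[:3]: print(n,np.round(d["xy"],1),round(d["conf"],2),np.round(world(p,d["xy"],z),4))
E
```

```text
t 13.6333 p [0.5111 0.0696 0.2147] yaw 34.53 level dr xy [ 0.05 -0.02] w 0.0855 F [ 0.05 -0.75 -0.48] M [-0.038 -0.001 -0.002] j6 54.2
vial [413.7  15.9] 0.89 [0.497  0.2331 0.012 ]
vial [322.9 170.8] 0.87 [0.5106 0.0703 0.012 ]
vial [367.4 324.7] 0.75 [ 0.659  -0.0525  0.012 ]
well_empty [323.1 170.8] 0.87 [0.5108 0.0704 0.012 ]
lid [298.8 272.5] 0.65 [ 0.5374 -0.0067  0.077 ]
spout_a [385.8 271.5] 0.77 [0.5944 0.0434 0.091 ]
spout_a [324.4 172.2] 0.25 [0.5021 0.0849 0.091 ]
rib [292.7 301.4] 0.88 [ 0.5358 -0.0073  0.122 ]
```

View pics/w7.png

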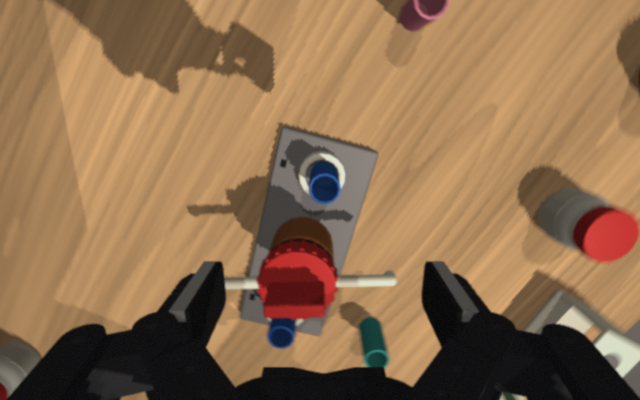

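The blue vial stands in the empty well. The lid's spouts run level in the picture, from (226,284) to (395,281). Next I go over the rib and turn the jaws across it.

Emit:
move_arm:
  hand: [1,1,1,1,1,1,1,1]
  xyz:
    - [-0.25,0.9,0]
    - [-0.25,1,0]
    - [-0.25,1,0]
    - [-0.25,0.8,0]
    - [0,0,0]
    - [0,0,0]
    - [0,0,0]
    - [0,0,0]
  dr:
    - [0,0,0]
    - [0,0,0]
    - [0,0,0]
    - [0,0,-1]
    - [0,0,-1]
    - [0,0,-1]
    - [0,0,-1]
    - [0,0,-1]

```text
time: 14.65
ee_pos: [0.536, -0.0064, 0.2117]
orientation: [[0.582, 0.813, -0.003], [0.813, -0.582, -0.001], [-0.003, -0.002, -1.0]]
ft_force: [0.3, 0.3, 1.3]
gripper_width: 0.0854
```

Emit:
move_arm:
  hand: [1,1,1,1,1,1,1,1]
  xyz:
    - [0,0,0]
    - [0,0,0]
    - [0,0,0]
    - [0,0,0]
    - [0,0,0]
    - [0,0,0]
    - [0,0,0]
    - [0,0,0]
  dr:
    - [0,0,-1]
    - [0,0,-1]
    - [0,0,-1]
    - [0,0,-1]
    - [0,0,-1]
    - [0,0,-1]
    - [0,0,-1]
    - [0,0,-1]

```text
time: 15.32
ee_pos: [0.5351, -0.0066, 0.2097]
orientation: [[0.044, 0.999, -0.007], [0.999, -0.044, -0.001], [-0.001, -0.007, -1.0]]
ft_force: [-0.0, 0.5, 0.5]
gripper_width: 0.0855
```

Emit:
move_arm:
  hand: [1,1,1,1,1,1,1,1]
  xyz:
    - [0,0,0]
    - [0,0,0]
    - [0,0,0]
    - [0,0,0]
    - [0,0,0]
    - [0,0,0]
    - [0,0,0]
    - [0,0,0]
  dr:
    - [0,0,-1]
    - [0,0,-1]
    - [0,0,-1]
    - [0,0,-1]
    - [0,0,-1]
    - [0,0,-1]
    - [0,0,-1]
    - [0,0,-1]

```text
time: 15.98
ee_pos: [0.5343, -0.0065, 0.2078]
orientation: [[-0.509, 0.861, -0.011], [0.861, 0.509, 0.0], [0.006, -0.01, -1.0]]
ft_force: [1.0, 0.1, 0.2]
gripper_width: 0.0857
```

```bash
cat >> h.py <<'E'
def spouts(p,z=.091,only=False):
    "centre-line of white spout pixels in world at height z"
    hsv=cv2.cvtColor(p["image"],cv2.COLOR_BGR2HSV); m=cv2.inRange(hsv,(0,0,120),(180,70,255))
    ys,xs=np.nonzero(m); V=np.c_[xs,ys].astype(float)
    W=np.array([world(p,q,z)[:2] for q in V]) if len(V) else np.zeros((0,2))
    d=W-[.5376,-.007]; r=np.hypot(*d.T); k=(r>.036)&(r<.084); return V[k],W[k],d[k],r[k]
E
python3 - <<'E'
from h import *
go(.5376,-.007)
p=get_image("wrist"); cv2.imwrite("pics/w8.png",p["image"])
for n,z in dict(lid=.077,spout_a=.091,rib=.122,well_empty=.012,vial=.012).items():
    for d in spotter.spot_point(p,n)[:3]: print(n,np.round(d["xy"],1),round(d["conf"],2),np.round(world(p,d["xy"],z),4))
V,W,d,r=spouts(p); a=np.degrees(np.arctan2(d[:,1],d[:,0])); print(len(a)); print(np.histogram(a,bins=np.arange(-180,181,10))[0])
E
```

```text
t 15.9833 p [ 0.5343 -0.0065  0.2078] yaw 120.61 level dr xy [-0.14 -0.08] w 0.0857 F [1.01 0.08 0.19] M [ 0.016 -0.036 -0.035] j6 -40.0
units [-0.11  0.13 -0.  ]
lid [317.3 197.4] 0.71 [ 0.5393 -0.008   0.077 ]
lid [236.6 158.7] 0.52 [ 0.5442 -0.0788  0.077 ]
spout_a [311.3  91. ] 0.93 [ 0.4702 -0.0532  0.091 ]
spout_a [325.3 283.1] 0.68 [0.5967 0.0335 0.091 ]
rib [319.  210.7] 0.79 [ 0.5352 -0.0085  0.122 ]
well_empty [394.1 191.2] 0.75 [0.5113 0.0645 0.012 ]
well_empty [316.  211.9] 0.33 [0.5703 0.0078 0.012 ]
vial [525.6 253. ] 0.91 [0.4958 0.227  0.012 ]
vial [397.6 194.3] 0.76 [0.5122 0.0694 0.012 ]
vial [239.1 161.3] 0.75 [ 0.5634 -0.0836  0.012 ]
7002
[  0   0  14 778 276 205 151 212 280 321 354 710 491  68   0   0   0   0
   0   0   0 495  21   0   0   0  76 488 537 243 225 285 211 520  41   0]
```

View pics/w8.png

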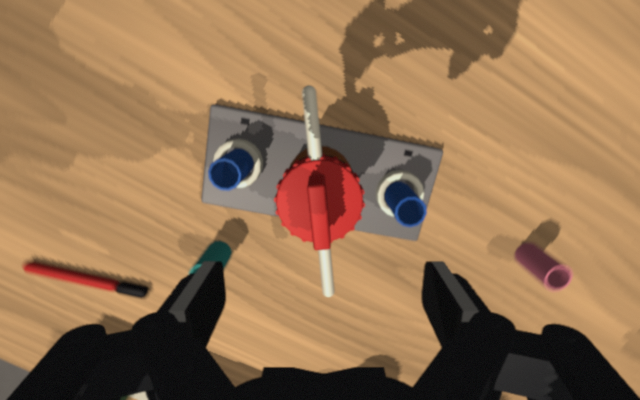

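The wrist view shows vials in both wells, at (234,170) and (405,205), with the spout line running from (310,90) to (328,294). The turn still needed is about 106°.

Emit:
move_arm:
  hand: [1,1,1,1,1,1,1,1]
  xyz:
    - [-0.1,0.15,0]
    - [0,0,0.5]
    - [0,0,0.8]
    - [0,0,0.8]
    - [0,0,0.8]
    - [0,0,0.6]
    - [0,0,0]
    - [0,0,0]
  dr:
    - [-0.15,-0.1,-0.9]
    - [0,0,0]
    - [0,0,0]
    - [0,0,0]
    - [0,0,0]
    - [0,0,0]
    - [0,0,0]
    - [0,0,0]

```text
time: 16.95
ee_pos: [0.5389, -0.0068, 0.1362]
orientation: [[-0.549, 0.835, 0.005], [0.835, 0.55, -0.001], [-0.003, 0.003, -1.0]]
ft_force: [0.7, -0.2, 0.2]
gripper_width: 0.0855
```

```bash
python3 - <<'E'
from h import *
go(.5378,-.007)
E
```

```text
t 16.95 p [ 0.5389 -0.0068  0.1362] yaw 123.33 level dr xy [0.05 0.04] w 0.0855 F [ 0.65 -0.23  0.16] M [-0.001  0.035  0.028] j6 -42.7
units [ 0.02 -0.05 -0.  ]
```

Emit:
move_arm:
  hand: [1,1,1,0.5,0,0,0,0]
  xyz:
    - [0,-0.05,0.3]
    - [0,0,0.4]
    - [0,0,0.3]
    - [0,0,0.1]
    - [0,0,0]
    - [0,0,0]
    - [0,0,0]
    - [0,0,0]
  dr:
    - [0.05,0.05,-0.3]
    - [0,0,0]
    - [0,0,0]
    - [0,0,0]
    - [0,0,0]
    - [0,0,0]
    - [0,0,0]
    - [0,0,0]

```text
time: 17.62
ee_pos: [0.5393, -0.0077, 0.1144]
orientation: [[-0.567, 0.824, 0.002], [0.824, 0.567, -0.0], [-0.002, 0.002, -1.0]]
ft_force: [0.2, 1.0, 0.9]
gripper_width: 0.0427
```

```bash
python3 - <<'E'
from h import *
go(.5378,-.007)
E
```

```text
t 17.6167 p [ 0.5393 -0.0077  0.1144] yaw 124.55 level dr xy [0.03 0.02] w 0.0427 F [0.25 1.03 0.87] M [-0.042 -0.001  0.055] j6 -44.0
units [ 0.07 -0.04 -0.  ]
```

Emit:
move_arm:
  hand: [-1,-1,-1,-1,-1,-1,-1,-1]
  xyz:
    - [0.07,-0.04,0]
    - [0,0,0]
    - [0,0,0]
    - [0,0,0]
    - [0,0,0]
    - [0,0,0]
    - [0,0,0]
    - [0,0,0]
  dr:
    - [0,0,0]
    - [0,0,0]
    - [0,0,0]
    - [0,0,0]
    - [0,0,0]
    - [0,0,0]
    - [0,0,0]
    - [0,0,0]
  newtons: 50

```text
time: 18.28
ee_pos: [0.538, -0.007, 0.115]
orientation: [[-0.567, 0.824, 0.003], [0.824, 0.567, -0.001], [-0.002, 0.003, -1.0]]
ft_force: [0.3, -0.3, -1.1]
gripper_width: 0.0115
```

```bash
cat >> h.py <<'E'
def tq():
    s,R=st(); print("j6 torque",np.round(s["joint_torque"][5],3),"Mz",np.round(s["wrist_torque"][2],3),"qd6",np.round(s["qd"][5],1))
E
python3 -c "
from h import *
tq();get_image('scene');tq();get_image('scene');tq()"
```

```text
t 18.2833 p [ 0.538 -0.007  0.115] yaw 124.55 level dr xy [0.04 0.03] w 0.0115 F [ 0.27 -0.31 -1.13] M [0.001 0.062 0.007] j6 -44.0
j6 torque 0.004 Mz 0.007 qd6 -0.1
t 18.3333 p [ 0.5381 -0.0069  0.1151] yaw 124.55 level dr xy [0.04 0.03] w 0.0109 F [-0.19  0.33 -0.65] M [-0.014  0.017  0.014] j6 -44.0
j6 torque 0.004 Mz 0.014 qd6 -0.0
t 18.3833 p [ 0.5381 -0.007   0.115 ] yaw 124.55 level dr xy [0.04 0.03] w 0.0111 F [ 0.16 -0.28 -0.65] M [-0.022 -0.031 -0.013] j6 -44.0
j6 torque 0.004 Mz -0.013 qd6 0.0
```

Emit:
move_arm:
  hand: [-1,-1,-1,-1,-1,-1,-1,-1]
  xyz:
    - [0,0,0]
    - [0,0,0]
    - [0,0,0]
    - [0,0,0]
    - [0,0,0]
    - [0,0,0]
    - [0,0,0]
    - [0,0,0]
  dr:
    - [0,0,0.4]
    - [0,0,0.4]
    - [0,0,0.4]
    - [0,0,0.4]
    - [0,0,0.4]
    - [0,0,0.4]
    - [0,0,0.4]
    - [0,0,0.4]

```text
time: 19.05
ee_pos: [0.5382, -0.0073, 0.1149]
orientation: [[-0.362, 0.932, 0.004], [0.932, 0.362, -0.001], [-0.002, 0.003, -1.0]]
ft_force: [0.8, -0.8, -0.1]
gripper_width: 0.0109
```

```bash
python3 -c "
from h import *
tq()"
```

```text
t 19.05 p [ 0.5382 -0.0073  0.1149] yaw 111.23 level dr xy [0.04 0.04] w 0.0109 F [ 0.8  -0.77 -0.13] M [-0.111 -0.046  0.065] j6 -30.7
j6 torque -0.679 Mz 0.065 qd6 20.0
```

Emit:
move_arm:
  hand: [-1,-1,-1,-1,-1,-1,-1,-1]
  xyz:
    - [0,0,0]
    - [0,0,0]
    - [0,0,0]
    - [0,0,0]
    - [0,0,0]
    - [0,0,0]
    - [0,0,0]
    - [0,0,0]
  dr:
    - [0,0,0.4]
    - [0,0,0.4]
    - [0,0,0.4]
    - [0,0,0.4]
    - [0,0,0.4]
    - [0,0,0.4]
    - [0,0,0.4]
    - [0,0,0.4]

```text
time: 19.72
ee_pos: [0.5383, -0.0077, 0.1148]
orientation: [[-0.135, 0.991, 0.003], [0.991, 0.135, -0.002], [-0.003, 0.003, -1.0]]
ft_force: [-0.0, -1.1, -0.6]
gripper_width: 0.0112
```

```bash
python3 -c "
from h import *
tq()"
```

```text
t 19.7167 p [ 0.5383 -0.0077  0.1148] yaw 97.78 level dr xy [0.05 0.04] w 0.0112 F [-0.   -1.13 -0.56] M [-0.057 -0.061  0.027] j6 -17.2
j6 torque -0.679 Mz 0.027 qd6 19.9
```

Emit:
move_arm:
  hand: [-1,-1,-1,-1,-1,-1,-1,-1]
  xyz:
    - [0,0,0]
    - [0,0,0]
    - [0,0,0]
    - [0,0,0]
    - [0,0,0]
    - [0,0,0]
    - [0,0,0]
    - [0,0,0]
  dr:
    - [0,0,0.4]
    - [0,0,0.4]
    - [0,0,0.4]
    - [0,0,0.4]
    - [0,0,0.4]
    - [0,0,0.4]
    - [0,0,0.4]
    - [0,0,0.4]

```text
time: 20.38
ee_pos: [0.5384, -0.0081, 0.1147]
orientation: [[0.099, 0.995, 0.003], [0.995, -0.099, -0.003], [-0.003, 0.004, -1.0]]
ft_force: [-0.1, -1.1, -1.2]
gripper_width: 0.0114
```

```bash
python3 -c "
from h import *
tq()"
```

```text
t 20.3833 p [ 0.5384 -0.0081  0.1147] yaw 84.32 level dr xy [0.05 0.04] w 0.0114 F [-0.1  -1.15 -1.22] M [-0.072 -0.019  0.094] j6 -3.8
j6 torque -0.679 Mz 0.094 qd6 20.0
```

Emit:
move_arm:
  hand: [-1,-1,-1,-1,-1,-1,-1,-1]
  xyz:
    - [0,0,0]
    - [0,0,0]
    - [0,0,0]
    - [0,0,0]
    - [0,0,0]
    - [0,0,0]
    - [0,0,0]
    - [0,0,0]
  dr:
    - [0,0,0.4]
    - [0,0,0.4]
    - [0,0,0.4]
    - [0,0,0.4]
    - [0,0,0.4]
    - [0,0,0.4]
    - [0,0,0.4]
    - [0,0,0.4]

```text
time: 21.05
ee_pos: [0.5383, -0.0084, 0.1146]
orientation: [[0.328, 0.945, 0.003], [0.945, -0.328, -0.004], [-0.003, 0.004, -1.0]]
ft_force: [-0.5, -1.4, -0.5]
gripper_width: 0.0112
```

```bash
python3 -c "
from h import *
tq()"
```

```text
t 21.05 p [ 0.5383 -0.0084  0.1146] yaw 70.87 level dr xy [0.06 0.04] w 0.0112 F [-0.46 -1.36 -0.51] M [-0.108 -0.029  0.062] j6 9.7
j6 torque -0.68 Mz 0.062 qd6 20.0
```

Emit:
move_arm:
  hand: [-1,-1,-1,-1,-1,-1,-1,-1]
  xyz:
    - [0,0,0]
    - [0,0,0]
    - [0,0,0]
    - [0,0,0]
    - [0,0,0]
    - [0,0,0]
    - [0,0,0]
    - [0,0,0]
  dr:
    - [0,0,0.4]
    - [0,0,0.4]
    - [0,0,0.4]
    - [0,0,0.4]
    - [0,0,0.4]
    - [0,0,0.4]
    - [0,0,0.4]
    - [0,0,0.4]

```text
time: 21.72
ee_pos: [0.5381, -0.0087, 0.1145]
orientation: [[0.539, 0.843, 0.002], [0.843, -0.539, -0.004], [-0.003, 0.004, -1.0]]
ft_force: [0.7, -1.1, -0.7]
gripper_width: 0.0116
```

```bash
python3 -c "
from h import *
tq()"
```

```text
t 21.7167 p [ 0.5381 -0.0087  0.1145] yaw 57.42 level dr xy [0.06 0.04] w 0.0116 F [ 0.66 -1.05 -0.69] M [-0.064 -0.033  0.004] j6 23.1
j6 torque -0.68 Mz 0.004 qd6 19.9
```

Constant j6 torque so far (−0.68), with no gasket contact. On towards the first line-up.

Emit:
move_arm:
  hand: [-1,-1,-1,-1,-1,-1,-1,-1]
  xyz:
    - [0,0,0]
    - [0,0,0]
    - [0,0,0]
    - [0,0,0]
    - [0,0,0]
    - [0,0,0]
    - [0,0,0]
    - [0,0,0]
  dr:
    - [0,0,0.4]
    - [0,0,0.4]
    - [0,0,0.4]
    - [0,0,0.4]
    - [0,0,0.4]
    - [0,0,0.4]
    - [0,0,0.4]
    - [0,0,0.4]

```text
time: 22.38
ee_pos: [0.5379, -0.0091, 0.1144]
orientation: [[0.72, 0.694, 0.002], [0.694, -0.72, -0.005], [-0.002, 0.005, -1.0]]
ft_force: [0.1, -0.6, -1.2]
gripper_width: 0.0108
```

```bash
python3 -c "
from h import *
tq()"
```

```text
t 22.3833 p [ 0.5379 -0.0091  0.1144] yaw 43.96 level dr xy [0.07 0.03] w 0.0108 F [ 0.11 -0.59 -1.15] M [-0.062 -0.043  0.066] j6 36.5
j6 torque -0.679 Mz 0.066 qd6 19.9
```

Emit:
move_arm:
  hand: [-1,-1,-1,-1,-1,-1,-1,-1]
  xyz:
    - [0,0,0]
    - [0,0,0]
    - [0,0,0]
    - [0,0,0]
    - [0,0,0]
    - [0,0,0]
    - [0,0,0]
    - [0,0,0]
  dr:
    - [0,0,0.4]
    - [0,0,0.4]
    - [0,0,0.4]
    - [0,0,0.4]
    - [0,0,0.4]
    - [0,0,0.4]
    - [0,0,0.4]
    - [0,0,0.4]

```text
time: 23.05
ee_pos: [0.5376, -0.0093, 0.1143]
orientation: [[0.862, 0.508, 0.001], [0.508, -0.862, -0.006], [-0.002, 0.005, -1.0]]
ft_force: [-0.1, -0.8, -0.8]
gripper_width: 0.0112
```

```bash
python3 -c "
from h import *
tq()"
```

```text
t 23.05 p [ 0.5376 -0.0093  0.1143] yaw 30.51 level dr xy [0.08 0.03] w 0.0112 F [-0.15 -0.81 -0.77] M [-0.055  0.017  0.014] j6 50.0
j6 torque -0.68 Mz 0.014 qd6 20.1
```

Emit:
move_arm:
  hand: [-1,-1,-1,-1,-1,-1,-1,-1]
  xyz:
    - [0,0,0]
    - [0,0,0]
    - [0,0,0]
    - [0,0,0]
    - [0,0,0]
    - [0,0,0]
    - [0,0,0]
    - [0,0,0]
  dr:
    - [0,0,0.3]
    - [0,0,0.3]
    - [0,0,0.3]
    - [0,0,0.3]
    - [0,0,0.3]
    - [0,0,0.3]
    - [0,0,0.3]
    - [0,0,0.3]

```text
time: 23.72
ee_pos: [0.5373, -0.0094, 0.1142]
orientation: [[0.939, 0.343, 0.0], [0.343, -0.939, -0.006], [-0.002, 0.006, -1.0]]
ft_force: [-0.4, -0.4, -0.5]
gripper_width: 0.011
```

```bash
python3 - <<'E'
from h import *
tq()
p=get_image("scene"); cv2.imwrite("pics/s9.png",p["image"]); tq()
p=get_image("top"); cv2.imwrite("pics/t9.png",p["image"]); tq()
E
```

```text
t 23.7167 p [ 0.5373 -0.0094  0.1142] yaw 20.06 level dr xy [0.08 0.02] w 0.011 F [-0.39 -0.38 -0.52] M [-0.105  0.092  0.055] j6 60.4
j6 torque -0.531 Mz 0.055 qd6 15.8
t 23.7667 p [ 0.5373 -0.0094  0.1142] yaw 19.96 level dr xy [0.08 0.02] w 0.0109 F [-0.46 -0.98 -0.23] M [-0.061  0.124 -0.05 ] j6 60.5
j6 torque -0.54 Mz -0.05 qd6 -3.2
t 23.8167 p [ 0.5373 -0.0094  0.1142] yaw 20.11 level dr xy [0.08 0.02] w 0.0112 F [ 0.18 -0.66  0.03] M [-0.019  0.145 -0.078] j6 60.4
j6 torque 0.47 Mz -0.078 qd6 -2.1
```

Emit:
move_arm:
  hand: [-1,-1,-1,-1,-1,-1,-1,-1]
  xyz:
    - [0,0,0]
    - [0,0,0]
    - [0,0,0]
    - [0,0,0]
    - [0,0,0]
    - [0,0,0]
    - [0,0,0]
    - [0,0,0]
  dr:
    - [0,0,-0.4]
    - [0,0,-0.4]
    - [0,0,-0.4]
    - [0,0,0]
    - [0,0,0.4]
    - [0,0,0.4]
    - [0,0,0.4]
    - [0,0,0.4]

```text
time: 24.48
ee_pos: [0.5373, -0.0094, 0.1142]
orientation: [[0.949, 0.315, 0.0], [0.315, -0.949, -0.006], [-0.001, 0.006, -1.0]]
ft_force: [0.3, -0.7, -0.0]
gripper_width: 0.0106
```

```bash
python3 -c "
from h import *
tq()"
```

```text
t 24.4833 p [ 0.5373 -0.0094  0.1142] yaw 18.36 level dr xy [0.08 0.02] w 0.0106 F [ 0.28 -0.7  -0.04] M [-0.15   0.085  0.061] j6 62.1
j6 torque -0.716 Mz 0.061 qd6 20.6
```

Emit:
move_arm:
  hand: [-1,-1,-1,-1,-1,-1,-1,-1]
  xyz:
    - [0,0,0]
    - [0,0,0]
    - [0,0,0]
    - [0,0,0]
    - [0,0,0]
    - [0,0,0]
    - [0,0,0]
    - [0,0,0]
  dr:
    - [0,0,-0.4]
    - [0,0,-0.4]
    - [0,0,-0.4]
    - [0,0,-0.1]
    - [0,0,0.4]
    - [0,0,0.4]
    - [0,0,0.4]
    - [0,0,0.4]

```text
time: 25.15
ee_pos: [0.5372, -0.0094, 0.1142]
orientation: [[0.957, 0.292, 0.0], [0.292, -0.957, -0.006], [-0.001, 0.006, -1.0]]
ft_force: [-0.1, -0.6, 0.0]
gripper_width: 0.011
```

```bash
python3 -c "
from h import *
tq()"
```

```text
t 25.15 p [ 0.5372 -0.0094  0.1142] yaw 16.95 level dr xy [0.08 0.02] w 0.011 F [-0.11 -0.58  0.01] M [-0.013  0.093  0.061] j6 63.5
j6 torque -0.703 Mz 0.061 qd6 20.2
```

Emit:
move_arm:
  hand: [-1,-1,-1,-1,-1,-1,-1,-1]
  xyz:
    - [0,0,0]
    - [0,0,0]
    - [0,0,0]
    - [0,0,0]
    - [0,0,0]
    - [0,0,0]
    - [0,0,0]
    - [0,0,0]
  dr:
    - [0,0,-0.4]
    - [0,0,-0.4]
    - [0,0,-0.4]
    - [0,0,-0.1]
    - [0,0,0.4]
    - [0,0,0.4]
    - [0,0,0.4]
    - [0,0,0.4]

```text
time: 25.82
ee_pos: [0.5372, -0.0095, 0.1142]
orientation: [[0.964, 0.265, 0.0], [0.265, -0.964, -0.006], [-0.001, 0.006, -1.0]]
ft_force: [0.0, -0.6, -0.5]
gripper_width: 0.011
```

```bash
python3 - <<'E'
from h import *
tq()
for c in("scene","top","wrist"):
    p=get_image(c)
    for n,z in dict(spout_a=.091,rib=.122).items():
        for d in spotter.spot_point(p,n)[:3]: print(c,n,np.round(d["xy"],1),round(d["conf"],2),np.round(world(p,d["xy"],z),4))
tq()
E
```

```text
t 25.8167 p [ 0.5372 -0.0095  0.1142] yaw 15.37 level dr xy [0.08 0.02] w 0.011 F [ 0.   -0.57 -0.5 ] M [-0.059  0.093  0.046] j6 65.1
j6 torque -0.717 Mz 0.046 qd6 20.6
scene spout_a [299.3 215.1] 0.84 [ 0.5741 -0.0801  0.091 ]
scene spout_a [349.1 201.4] 0.61 [0.5301 0.0615 0.091 ]
scene rib [325.2 195.8] 0.71 [ 0.5387 -0.0064  0.122 ]
scene rib [448.3 184.3] 0.41 [0.5269 0.3445 0.122 ]
scene rib [407.4 281.7] 0.28 [0.8722 0.1237 0.122 ]
wrist spout_a [322.7 355.7] 0.6 [ 0.555  -0.0735  0.091 ]
wrist spout_a [323.5  80. ] 0.58 [0.5154 0.0698 0.091 ]
wrist rib [322.4 275.5] 0.93 [ 0.5361 -0.0057  0.122 ]
t 26.2667 p [ 0.5372 -0.0094  0.1142] yaw 15.52 level dr xy [0.08 0.02] w 0.0112 F [-0.27 -1.1   0.01] M [-0.107  0.124 -0.049] j6 65.0
j6 torque -0.026 Mz -0.049 qd6 0.2
```

At the first line-up (yaw about 18.6°) four samples of the turning moment average 0.056 N m, under 0.1. It does not grip, so the second line-up is the right one. I regrasp half a turn back.

Emit:
move_arm:
  hand: [0,0.2,0.2,0.2,0.2,0.2,0.2,0.2]
  xyz:
    - [0,0,0]
    - [0,0,0]
    - [0,0,0]
    - [0,0,-0.5]
    - [0,0,-0.5]
    - [0,0,0]
    - [0,0,0]
    - [0,0,0]
  dr:
    - [0,0,0]
    - [0,0,0]
    - [0,0,0]
    - [0,0,0]
    - [0,0,0]
    - [0,0,-1]
    - [0,0,-1]
    - [0,0,-1]

```text
time: 26.93
ee_pos: [0.5379, -0.009, 0.1366]
orientation: [[0.884, 0.468, 0.002], [0.468, -0.884, -0.005], [-0.001, 0.006, -1.0]]
ft_force: [-0.2, 0.8, -0.5]
gripper_width: 0.0513
```

Emit:
move_arm:
  hand: [0.2,0.2,0.2,0.2,0.2,0.2,0.2,0.2]
  xyz:
    - [0,0,0]
    - [0,0,0]
    - [0,0,0]
    - [0,0,0]
    - [0,0,0]
    - [0,0,0]
    - [0,0,0]
    - [0,0,0]
  dr:
    - [0,0,-1]
    - [0,0,-1]
    - [0,0,-1]
    - [0,0,-1]
    - [0,0,-1]
    - [0,0,-1]
    - [0,0,-1]
    - [0,0,-1]

```text
time: 27.6
ee_pos: [0.5395, -0.009, 0.1408]
orientation: [[0.476, 0.879, 0.007], [0.879, -0.476, -0.006], [-0.002, 0.009, -1.0]]
ft_force: [-0.3, -0.4, 0.8]
gripper_width: 0.0511
```

Emit:
move_arm:
  hand: [0.2,0.2,0.2,0.2,0.2,0.2,0.2,0.2]
  xyz:
    - [0,0,0]
    - [0,0,0]
    - [0,0,0]
    - [0,0,0]
    - [0,0,0]
    - [0,0,0]
    - [0,0,0]
    - [0,0,0]
  dr:
    - [0,0,-1]
    - [0,0,-1]
    - [0,0,-1]
    - [0,0,-1]
    - [0,0,-1]
    - [0,0,-1]
    - [0,0,-1]
    - [0,0,-1]

```text
time: 28.27
ee_pos: [0.541, -0.0089, 0.1448]
orientation: [[-0.092, 0.996, 0.011], [0.996, 0.092, -0.006], [-0.007, 0.011, -1.0]]
ft_force: [0.3, -0.1, -0.5]
gripper_width: 0.0513
```

```bash
python3 - <<'E'
from h import *
go(.5378,-.007)
p=get_image("wrist")
for n,z in dict(lid=.077,spout_a=.091,rib=.122).items():
    for d in spotter.spot_point(p,n)[:3]: print(n,np.round(d["xy"],1),round(d["conf"],2),np.round(world(p,d["xy"],z),4))
E
```

```text
t 28.2667 p [ 0.541  -0.0089  0.1448] yaw 95.29 level dr xy [0.15 0.1 ] w 0.0513 F [ 0.31 -0.12 -0.45] M [-0.039  0.012 -0.064] j6 -14.7
units [ 0.11 -0.15 -0.  ]
lid [327.1 213.8] 0.95 [ 0.5377 -0.007   0.077 ]
spout_a [453.2 190.3] 0.96 [0.5114 0.0631 0.091 ]
spout_a [205.  232.5] 0.92 [ 0.5516 -0.0794  0.091 ]
spout_a [422.8 162.7] 0.47 [0.4972 0.0427 0.091 ]
rib [325.1 240.8] 0.6 [ 0.5356 -0.0084  0.122 ]
```

Emit:
move_arm:
  hand: [0.2,0.2,0.2,0.2,0.2,0.2,0.2,0.2]
  xyz:
    - [0,0,0.03]
    - [0,0,0.03]
    - [0,0,0.03]
    - [0,0,0.03]
    - [0,0,0.03]
    - [0,0,0.03]
    - [0,0,0.03]
    - [0,0,0.03]
  dr:
    - [0,0,-1]
    - [0,0,-1]
    - [0,0,-1]
    - [0,0,-1]
    - [0,0,-1]
    - [0,0,-1]
    - [0,0,-1]
    - [0,0,-1]

```text
time: 29.13
ee_pos: [0.5412, -0.0089, 0.1407]
orientation: [[-0.603, 0.798, 0.012], [0.798, 0.603, -0.006], [-0.012, 0.006, -1.0]]
ft_force: [0.8, 1.2, -0.7]
gripper_width: 0.0513
```

Emit:
move_arm:
  hand: [0.2,0.2,0.2,0.2,0.2,0.2,0.2,0.2]
  xyz:
    - [0,0,0.03]
    - [0,0,0.03]
    - [0,0,0.03]
    - [0,0,0.03]
    - [0,0,0.03]
    - [0,0,0.03]
    - [0,0,0.03]
    - [0,0,0.03]
  dr:
    - [0,0,-1]
    - [0,0,-1]
    - [0,0,-1]
    - [0,0,-1]
    - [0,0,-1]
    - [0,0,-1]
    - [0,0,-1]
    - [0,0,-1]

```text
time: 29.8
ee_pos: [0.5414, -0.0089, 0.1365]
orientation: [[-0.937, 0.35, 0.012], [0.35, 0.937, -0.006], [-0.014, -0.001, -1.0]]
ft_force: [-0.9, 0.5, -0.2]
gripper_width: 0.0511
```

Emit:
move_arm:
  hand: [0.2,0.2,0.2,0.2,0.2,0.2,0.2,0.2]
  xyz:
    - [0,0,0.03]
    - [0,0,0.03]
    - [0,0,0.03]
    - [0,0,0.03]
    - [0,0,0.03]
    - [0,0,0.03]
    - [0,0,0.03]
    - [0,0,0.03]
  dr:
    - [0,0,-1]
    - [0,0,-1]
    - [0,0,-1]
    - [0,0,-1]
    - [0,0,-1]
    - [0,0,-1]
    - [0,0,-1]
    - [0,0,0]

```text
time: 30.47
ee_pos: [0.5418, -0.0089, 0.1323]
orientation: [[-0.99, -0.139, 0.013], [-0.139, 0.99, -0.006], [-0.012, -0.008, -1.0]]
ft_force: [-0.1, 0.4, 0.1]
gripper_width: 0.0512
```

```bash
python3 - <<'E'
from h import *
go(.5378,-.007)
E
```

```text
t 30.4667 p [ 0.5418 -0.0089  0.1323] yaw -171.99 level dr xy [-0.11  0.17] w 0.0512 F [-0.11  0.42  0.09] M [-0.008 -0.05  -0.001] j6 -107.5
units [ 0.18  0.12 -0.  ]
```

Emit:
move_arm:
  hand: [0.2,0.2,0.2,0.2,0.2,0.2,0.2,0.2]
  xyz:
    - [0.18,0.12,0]
    - [0,0,0]
    - [0,0,0.3]
    - [0,0,0.3]
    - [0,0,0.2]
    - [0,0,0]
    - [0,0,0]
    - [0,0,0]
  dr:
    - [-0.1,0.15,-0.9]
    - [0,0,-0.9]
    - [0,0,0]
    - [0,0,0]
    - [0,0,0]
    - [0,0,0]
    - [0,0,0]
    - [0,0,0]

```text
time: 31.13
ee_pos: [0.5375, -0.0069, 0.114]
orientation: [[-0.97, -0.241, 0.0], [-0.241, 0.97, -0.0], [-0.0, -0.0, -1.0]]
ft_force: [-0.6, -0.2, 0.8]
gripper_width: 0.0514
```

```bash
python3 - <<'E'
from h import *
go(.5378,-.007)
E
```

```text
t 31.1333 p [ 0.5375 -0.0069  0.114 ] yaw -166.04 level dr xy [-0.01  0.  ] w 0.0514 F [-0.63 -0.17  0.82] M [-0.048  0.002  0.005] j6 -113.4
units [-0.02 -0.01  0.  ]
```

Emit:
move_arm:
  hand: [0.2,-1,-1,-1,-1,-1,-1,-1]
  xyz:
    - [0,0,0]
    - [0,0,0]
    - [0,0,0]
    - [0,0,0]
    - [0,0,0]
    - [0,0,0]
    - [0,0,0]
    - [0,0,0]
  dr:
    - [0,0,-0.35]
    - [0,0,0]
    - [0,0,0]
    - [0,0,0]
    - [0,0,0]
    - [0,0,0]
    - [0,0,0]
    - [0,0,0]
  newtons: 60

```text
time: 31.8
ee_pos: [0.5367, -0.0072, 0.1147]
orientation: [[-0.964, -0.265, -0.001], [-0.265, 0.964, -0.001], [0.001, -0.001, -1.0]]
ft_force: [-0.8, -0.6, -1.3]
gripper_width: 0.011
```

```bash
python3 -c "
from h import *
tq()"
```

```text
t 31.8 p [ 0.5367 -0.0072  0.1147] yaw -164.61 level dr xy [-0.02 -0.01] w 0.011 F [-0.82 -0.63 -1.33] M [ 0.014 -0.053 -0.007] j6 -114.8
j6 torque 0.009 Mz -0.007 qd6 0.1
```

Emit:
move_arm:
  hand: [-1,-1,-1,-1,-1,-1,-1,-1]
  xyz:
    - [0,0,0]
    - [0,0,0]
    - [0,0,0]
    - [0,0,0]
    - [0,0,0]
    - [0,0,0]
    - [0,0,0]
    - [0,0,0]
  dr:
    - [0,0,0.6]
    - [0,0,0.6]
    - [0,0,0.6]
    - [0,0,0.6]
    - [0,0,0.6]
    - [0,0,0.6]
    - [0,0,0.6]
    - [0,0,0.6]

```text
time: 32.47
ee_pos: [0.537, -0.0072, 0.1146]
orientation: [[-0.997, 0.08, -0.0], [0.08, 0.997, -0.002], [0.0, -0.002, -1.0]]
ft_force: [-1.0, -0.6, -1.2]
gripper_width: 0.011
```

```bash
python3 -c "
from h import *
tq()"
```

```text
t 32.4667 p [ 0.537  -0.0072  0.1146] yaw 175.4 level dr xy [-0.02 -0.  ] w 0.011 F [-1.   -0.57 -1.19] M [-0.096 -0.069  0.052] j6 -94.8
j6 torque -1.042 Mz 0.052 qd6 30.1
```

Emit:
move_arm:
  hand: [-1,-1,-1,-1,-1,-1,-1,-1]
  xyz:
    - [0,0,0]
    - [0,0,0]
    - [0,0,0]
    - [0,0,0]
    - [0,0,0]
    - [0,0,0]
    - [0,0,0]
    - [0,0,0]
  dr:
    - [0,0,0.6]
    - [0,0,0.6]
    - [0,0,0.6]
    - [0,0,0.6]
    - [0,0,0.6]
    - [0,0,0.6]
    - [0,0,0.6]
    - [0,0,0.6]

```text
time: 33.13
ee_pos: [0.5372, -0.0073, 0.1144]
orientation: [[-0.908, 0.419, -0.0], [0.419, 0.908, -0.002], [-0.001, -0.002, -1.0]]
ft_force: [-0.1, -0.7, -0.5]
gripper_width: 0.0109
```

```bash
python3 -c "
from h import *
tq()"
```

```text
t 33.1333 p [ 0.5372 -0.0073  0.1144] yaw 155.22 level dr xy [-0.03  0.01] w 0.0109 F [-0.08 -0.71 -0.53] M [-0.051  0.026  0.131] j6 -74.6
j6 torque -1.002 Mz 0.131 qd6 30.0
```

Emit:
move_arm:
  hand: [-1,-1,-1,-1,-1,-1,-1,-1]
  xyz:
    - [0,0,0]
    - [0,0,0]
    - [0,0,0]
    - [0,0,0]
    - [0,0,0]
    - [0,0,0]
    - [0,0,0]
    - [0,0,0]
  dr:
    - [0,0,0.6]
    - [0,0,0.6]
    - [0,0,0.6]
    - [0,0,0.6]
    - [0,0,0.6]
    - [0,0,0.6]
    - [0,0,0.6]
    - [0,0,0.6]

```text
time: 33.8
ee_pos: [0.5373, -0.0075, 0.1143]
orientation: [[-0.708, 0.706, -0.001], [0.706, 0.708, -0.003], [-0.002, -0.002, -1.0]]
ft_force: [-0.6, -0.5, -0.7]
gripper_width: 0.011
```

```bash
python3 -c "
from h import *
tq()"
```

```text
t 33.8 p [ 0.5373 -0.0075  0.1143] yaw 135.07 level dr xy [-0.04  0.02] w 0.011 F [-0.64 -0.52 -0.66] M [-0.09   0.036  0.111] j6 -54.5
j6 torque -0.955 Mz 0.111 qd6 30.0
```

Emit:
move_arm:
  hand: [-1,-1,-1,-1,-1,-1,-1,-1]
  xyz:
    - [0,0,0]
    - [0,0,0]
    - [0,0,0]
    - [0,0,0]
    - [0,0,0]
    - [0,0,0]
    - [0,0,0]
    - [0,0,0]
  dr:
    - [0,0,0.6]
    - [0,0,0.6]
    - [0,0,0.6]
    - [0,0,0.6]
    - [0,0,0.6]
    - [0,0,0.6]
    - [0,0,0.6]
    - [0,0,0.6]

```text
time: 34.47
ee_pos: [0.5374, -0.0077, 0.1141]
orientation: [[-0.422, 0.907, -0.001], [0.907, 0.422, -0.004], [-0.003, -0.002, -1.0]]
ft_force: [-1.1, -0.6, -1.1]
gripper_width: 0.0106
```

```bash
python3 -c "
from h import *
tq()"
```

```text
t 34.4667 p [ 0.5374 -0.0077  0.1141] yaw 114.93 level dr xy [-0.04  0.05] w 0.0106 F [-1.14 -0.57 -1.1 ] M [-0.094 -0.012  0.207] j6 -34.3
j6 torque -0.923 Mz 0.207 qd6 29.9
```

The gasket grips from about yaw 165° (moment 0.13, then 0.21 N m). On to the second line-up at about 19°.

Emit:
move_arm:
  hand: [-1,-1,-1,-1,-1,-1,-1,-1]
  xyz:
    - [0,0,0]
    - [0,0,0]
    - [0,0,0]
    - [0,0,0]
    - [0,0,0]
    - [0,0,0]
    - [0,0,0]
    - [0,0,0]
  dr:
    - [0,0,0.6]
    - [0,0,0.6]
    - [0,0,0.6]
    - [0,0,0.6]
    - [0,0,0.6]
    - [0,0,0.6]
    - [0,0,0.6]
    - [0,0,0.6]

```text
time: 35.13
ee_pos: [0.5374, -0.0079, 0.114]
orientation: [[-0.084, 0.996, -0.001], [0.996, 0.084, -0.005], [-0.005, -0.002, -1.0]]
ft_force: [-0.9, -1.9, -0.6]
gripper_width: 0.0108
```

Emit:
move_arm:
  hand: [-1,-1,-1,-1,-1,-1,-1,-1]
  xyz:
    - [0,0,0]
    - [0,0,0]
    - [0,0,0]
    - [0,0,0]
    - [0,0,0]
    - [0,0,0]
    - [0,0,0]
    - [0,0,0]
  dr:
    - [0,0,0.6]
    - [0,0,0.6]
    - [0,0,0.6]
    - [0,0,0.6]
    - [0,0,0.6]
    - [0,0,0.6]
    - [0,0,0.6]
    - [0,0,0.6]

```text
time: 35.8
ee_pos: [0.5374, -0.0082, 0.1139]
orientation: [[0.264, 0.965, -0.002], [0.965, -0.264, -0.006], [-0.006, -0.0, -1.0]]
ft_force: [-0.3, -0.7, -0.5]
gripper_width: 0.0104
```

Emit:
move_arm:
  hand: [-1,-1,-1,-1,-1,-1,-1,-1]
  xyz:
    - [0,0,0]
    - [0,0,0]
    - [0,0,0]
    - [0,0,0]
    - [0,0,0]
    - [0,0,0]
    - [0,0,0]
    - [0,0,0]
  dr:
    - [0,0,0.6]
    - [0,0,0.6]
    - [0,0,0.6]
    - [0,0,0.6]
    - [0,0,0.6]
    - [0,0,0.6]
    - [0,0,0.6]
    - [0,0,0.6]

```text
time: 36.47
ee_pos: [0.5373, -0.0084, 0.1137]
orientation: [[0.579, 0.815, -0.003], [0.815, -0.579, -0.007], [-0.007, 0.002, -1.0]]
ft_force: [-0.5, -0.3, -0.1]
gripper_width: 0.0109
```

Emit:
move_arm:
  hand: [-1,-1,-1,-1,-1,-1,-1,-1]
  xyz:
    - [0,0,0]
    - [0,0,0]
    - [0,0,0]
    - [0,0,0]
    - [0,0,0]
    - [0,0,0]
    - [0,0,0]
    - [0,0,0]
  dr:
    - [0,0,0.5]
    - [0,0,0.5]
    - [0,0,0.5]
    - [0,0,0.5]
    - [0,0,0.5]
    - [0,0,0.5]
    - [0,0,0.5]
    - [0,0,0.5]

```text
time: 37.13
ee_pos: [0.5371, -0.0084, 0.1136]
orientation: [[0.789, 0.614, -0.004], [0.614, -0.789, -0.007], [-0.007, 0.004, -1.0]]
ft_force: [-1.7, -0.3, 0.5]
gripper_width: 0.0109
```

```bash
python3 - <<'E'
from h import *
tq()
for c in("wrist","scene"):
    p=get_image(c)
    for n,z in dict(spout_a=.091,lid=.077).items():
        for d in spotter.spot_point(p,n)[:3]: print(c,n,np.round(d["xy"],1),round(d["conf"],2),np.round(world(p,d["xy"],z),4))
tq()
E
```

```text
t 37.1333 p [ 0.5371 -0.0084  0.1136] yaw 37.87 level dr xy [0.05 0.1 ] w 0.0109 F [-1.68 -0.29  0.47] M [-0.021  0.174  0.313] j6 42.8
j6 torque -0.607 Mz 0.313 qd6 24.9
wrist spout_a [322.6 357.6] 0.86 [ 0.5782 -0.0616  0.091 ]
wrist lid [321.4 237.5] 0.97 [ 0.5355 -0.008   0.077 ]
scene spout_a [343.9 196.6] 0.93 [0.5058 0.0511 0.091 ]
scene spout_a [304.6 221.6] 0.81 [ 0.6033 -0.0689  0.091 ]
scene lid [323.6 209.7] 0.64 [ 0.5405 -0.0108  0.077 ]
scene lid [297.7 233.3] 0.26 [ 0.6312 -0.0896  0.077 ]
t 37.4333 p [ 0.5371 -0.0084  0.1136] yaw 38.01 level dr xy [0.05 0.1 ] w 0.0108 F [-0.37 -0.7  -1.53] M [ 0.007  0.092 -0.053] j6 42.6
j6 torque -0.093 Mz -0.053 qd6 0.2
```

Emit:
move_arm:
  hand: [-1,-1,-1,-1,-1,-1,-1,-1]
  xyz:
    - [0,0,0]
    - [0,0,0]
    - [0,0,0]
    - [0,0,0]
    - [0,0,0]
    - [0,0,0]
    - [0,0,0]
    - [0,0,0]
  dr:
    - [0,0,0.6]
    - [0,0,0.6]
    - [0,0,0.6]
    - [0,0,0.6]
    - [0,0,0.6]
    - [0,0,0.6]
    - [0,0,0.6]
    - [0,0,0.2]

```text
time: 38.1
ee_pos: [0.5369, -0.0085, 0.1135]
orientation: [[0.939, 0.344, -0.004], [0.344, -0.939, -0.008], [-0.006, 0.006, -1.0]]
ft_force: [-0.1, -1.8, -0.3]
gripper_width: 0.0113
```

```bash
python3 - <<'E'
from h import *
tq()
p=get_image("wrist")
for n,z in dict(spout_a=.091,vial=.012).items():
    for d in spotter.spot_point(p,n)[:3]: print(n,np.round(d["xy"],1),round(d["conf"],2),np.round(world(p,d["xy"],z),4))
tq()
E
```

```text
t 38.1 p [ 0.5369 -0.0085  0.1135] yaw 20.12 level dr xy [0.08 0.09] w 0.0113 F [-0.09 -1.8  -0.3 ] M [0.029 0.136 0.212] j6 60.5
j6 torque 0.47 Mz 0.212 qd6 7.6
spout_a [322.1  81.8] 0.96 [0.5085 0.0678 0.091 ]
spout_a [325.4 355.3] 0.69 [ 0.5608 -0.0696  0.091 ]
vial [444.6 300. ] 0.67 [ 0.6565 -0.0523  0.012 ]
vial [328.4  81.7] 0.65 [0.5109 0.0707 0.012 ]
t 38.25 p [ 0.5369 -0.0085  0.1135] yaw 20.27 level dr xy [0.08 0.09] w 0.0109 F [-0.88 -1.9   0.08] M [-0.007  0.12   0.058] j6 60.4
j6 torque 0.216 Mz 0.058 qd6 -0.1
```

Emit:
move_arm:
  hand: [-1,-1,-1,0,0.1,0.1,0.1,0.1]
  xyz:
    - [0,0,0]
    - [0,0,0]
    - [0,0,0]
    - [0,0,0]
    - [0,0,0]
    - [0,0,0]
    - [0,0,-0.3]
    - [0,0,-0.8]
  dr:
    - [0,0,0.3]
    - [0,0,0]
    - [0,0,0]
    - [0,0,0]
    - [0,0,0]
    - [0,0,0]
    - [0,0,0]
    - [0,0,0]

```text
time: 38.92
ee_pos: [0.536, -0.008, 0.1342]
orientation: [[0.945, 0.328, -0.007], [0.328, -0.945, -0.007], [-0.009, 0.004, -1.0]]
ft_force: [-0.1, -0.2, -1.1]
gripper_width: 0.047
```

Emit:
move_arm:
  hand: [0.1,0.1,0.1,0.1,0.1,0.1,0.1,0.1]
  xyz:
    - [0,0,-1]
    - [0,0,-1]
    - [0,0,-1]
    - [0,0,-1]
    - [0,0.5,0]
    - [0,0.5,0]
    - [0,0,0]
    - [0,0,0]
  dr:
    - [0,0,0]
    - [0,0,0]
    - [0,0,0]
    - [0,0,0]
    - [0,0,0]
    - [0,0,0]
    - [0,0,0]
    - [0,0,0]

```text
time: 39.58
ee_pos: [0.544, -0.0275, 0.2232]
orientation: [[0.944, 0.329, -0.003], [0.329, -0.944, -0.007], [-0.005, 0.006, -1.0]]
ft_force: [0.1, 0.3, 0.2]
gripper_width: 0.0475
```

```bash
python3 - <<'E'
from h import *
st()
for c in("wrist","scene"):
    p=get_image(c); cv2.imwrite(f"pics/end_{c}.png",p["image"])
    for n,z in dict(spout_a=.09,vial=.012,well_empty=.012,well_full=.012,lid=.075).items():
        for d in spotter.spot_point(p,n)[:4]: print(c,n,np.round(d["xy"],1),round(d["conf"],2),np.round(world(p,d["xy"],z),4))
E
```

```text
t 39.5833 p [ 0.544  -0.0275  0.2232] yaw 19.21 level dr xy [0.09 0.07] w 0.0475 F [0.08 0.27 0.21] M [0.065 0.004 0.015] j6 59.6
wrist spout_a [321.7  58.7] 0.63 [0.5095 0.0664 0.09  ]
wrist spout_a [326.4 248.4] 0.6 [ 0.5633 -0.076   0.09  ]
wrist vial [320.4 221.4] 0.94 [ 0.5593 -0.0835  0.012 ]
wrist vial [329.2  61.9] 0.86 [0.5142 0.0719 0.012 ]
wrist vial [417.2 229.9] 0.74 [ 0.6625 -0.0578  0.012 ]
wrist well_empty [322.5  66. ] 0.71 [0.5094 0.0663 0.012 ]
wrist well_full [324.4 221.8] 0.97 [ 0.5635 -0.0825  0.012 ]
wrist lid [324.4 162.2] 0.73 [ 0.5377 -0.0083  0.075 ]
scene spout_a [297.3 216.5] 0.8 [ 0.5782 -0.0858  0.09  ]
scene spout_a [347.8 203.9] 0.69 [0.5398 0.0562 0.09  ]
scene vial [310.  264.8] 0.8 [ 0.6826 -0.0645  0.012 ]
scene vial [403.9 218.6] 0.72 [0.5278 0.2275 0.012 ]
scene vial [350.4 223.4] 0.68 [0.5297 0.0685 0.012 ]
scene vial [298.3 235. ] 0.59 [ 0.5617 -0.0841  0.012 ]
scene well_full [295.5 233.9] 0.85 [ 0.5561 -0.0915  0.012 ]
scene lid [323.9 209. ] 0.97 [ 0.5348 -0.0092  0.075 ]
```

View pics/end_wrist.png

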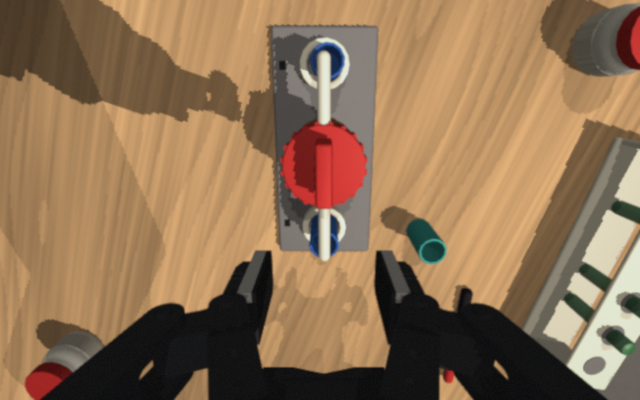

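The spouts stand over both wells: mouths at (323,55) and (325,258), with the wells and upright vials under them. The tool is clear, so I hand in.

```bash
python3 -c "
from h import *
st(); job_done()"
```

```text
t 40.1833 p [ 0.544  -0.027   0.2235] yaw 19.26 level dr xy [0.09 0.07] w 0.047 F [-0.12  0.45 -0.5 ] M [ 0.001 -0.01  -0.022] j6 59.6
the job is handed in; nothing more can be done
```

The blue vial stands in the empty well, and the lid is screwed down to the second line-up with its spouts over both wells. I handed the job in at 40 s of the 72 s allowed. It reports no verdict.

- **Vial:** I grasped the vial twice. The first grip sat too high because the tool had drifted, so I let go and took it lower. The last wrist picture shows both vials upright in their wells; the network places the new one within about 2 to 4 mm of the centre I fitted for its well.
- **First line-up:** turning took only about 0.056 N m on average over four readings, below the 0.1 N m limit, so the lid did not grip yet. I overshot this position by about 3° while sampling.
- **Second line-up:** the gasket began to grip about 2.3 rad from the start. The turning moment rose to between 0.2 and 0.3 N m. From the given gasket stiffness I estimate a force of about 13 N, under the 17.2 N limit; it was not measured directly.
- **Last checks:** by the wrist camera, the spout line is within about 1 to 2° of the line through the wells, roughly 2 mm at the mouths. The gripper is open and clear of everything, and the wrist force is about zero.
- **Disagreements:** the scene camera's final positions differed from the wrist camera's by up to 30 mm for a spout and 18 mm for the vial. I relied on the wrist camera, whose fit matched the collar's known size. Single moment readings scattered by about 0.03 N m, so I averaged them.

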